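# Weigh the small spice tin from behind the tall ones

## Task

The small spice tin at the back of the low cedar rack is hemmed in by three tall tins: move all three tall tins onto the steel tray first, and then stand the small tin in the middle of the kitchen scale's round pan. Only then put each tall tin back on the rack exactly where it stood before, the flat one turned as it was. Keep all tins upright and do not disturb the pinch bowl or the funnel.

Things in the scene. Friction and masses are not known exactly. Their poses are not given: they have to be found in the camera images.
- round_tin_mid (a point): Tall round aluminium tin with hinged lid, 46 mm in diameter, 122 mm high, upright, about 0.16 kg. Starts in one of three places on the cedar rack (which one varies; see rack), turned like the rack within about 0.1 rad. Origin at its centre, half-way up; z up.
- square_tin_mid (a point): Tall square aluminium tin with hinged lid, 42 x 42 mm, 114 mm high, upright, about 0.15 kg. Starts in one of three places on the cedar rack (which one varies; see rack), turned like the rack within about 0.1 rad. Origin at its centre, half-way up; z up.
- flat_tin_mid (a point): Tall flat aluminium tin with hinged lid, 62 mm along its x, 32 mm along its y, 128 mm high, upright, about 0.16 kg. Starts in one of three places on the cedar rack (which one varies; see rack), turned like the rack within about 0.1 rad. Origin at its centre, half-way up; z up.
- small_tin_mid (a point): Small low round aluminium tin, 48 mm in diameter, 45 mm high, about 0.08 kg; stands at the back of the rack (rack x about 28 mm, y about 0). Origin at its centre, half-way up; z up.
- rack: Low cedar rack fixed to the counter: a deck 185 mm (its x) by 220 mm (its y), deck top 15 mm above the counter, with a dark edge strip 8 mm wide all round (side strips at y = +-106 mm reach 27 mm, front and back strips at x = +-88 mm reach 22 mm above the counter). Tall tins stand at about (x, y) = (-34, 0), (30, 65) and (30, -65) mm, in varying order. Origin at the centre of its underside; x points to the back, away from the robot, z up.
- tray: Shallow steel tray fixed to the counter, the side area: 300 mm along its x, 120 mm along its y, walls 4 mm thick, floor top 4 mm and rim 14 mm above the counter, empty at the start; the three tall tins fit in a row along its x. Origin at the centre of its underside, z up.
- scale_pan (a point): Centre of the top face of the flat round steel pan, 124 mm in diameter, of a white kitchen scale 190 x 150 mm fixed to the counter; the pan's top is 38 mm above the counter and does not give. z up.
- pinch_bowl: White porcelain pinch bowl, 72 mm in diameter, 32 mm high; leave alone. Origin at the centre of its underside.
- funnel: Steel funnel standing mouth down, 90 mm in diameter, 85 mm high; leave alone. Origin at the centre of its underside.
Mind the look-alikes: they are no part of the job. What is shaped like the part that bears square_tin_mid but blue is not meant.

How it is judged:
On the way, in this order (a step that is already met when the one before it is completed fails the run):
1. all three tall tins stand released on the tray (x of round_tin_mid in the frame of tray between -0.14 and 0.14 m and y of round_tin_mid in the frame of tray between -0.055 and 0.055 m and z of round_tin_mid in the frame of tray below 0.073 m and angle between each of round_tin_mid, square_tin_mid, flat_tin_mid's own z axis and vertical below 0.12 rad and contact force between each of round_tin, square_tin, flat_tin and the fingers below 0.05 N and linear speed of each of round_tin, square_tin, flat_tin below 0.02 m/s and x of square_tin_mid in the frame of tray between -0.14 and 0.14 m and y of square_tin_mid in the frame of tray between -0.055 and 0.055 m and z of square_tin_mid in the frame of tray below 0.069 m and x of flat_tin_mid in the frame of tray between -0.14 and 0.14 m and y of flat_tin_mid in the frame of tray between -0.055 and 0.055 m and z of flat_tin_mid in the frame of tray below 0.076 m), for 0.2 s.
2. the small tin stands released in the middle of the scale's pan while the tall tins are still on the tray (all of step 1 and horizontal distance between small_tin_mid and scale_pan below 0.015 m and z of small_tin_mid in the frame of scale_pan between 0.017 and 0.0285 m and angle between small_tin_mid's own z axis and vertical below 0.12 rad and contact force between small_tin and the fingers below 0.05 N and linear speed of small_tin below 0.02 m/s), for 0.2 s.
At the end, for the whole second after the job is handed in: The small tin stands upright in the middle of the scale's pan (centre within 15 mm), and each tall tin stands upright on the rack within 15 mm of where it was at the start, the flat tin's length within 0.25 rad of the rack's x; all released and at rest (horizontal distance between small_tin_mid and scale_pan below 0.015 m and z of small_tin_mid in the frame of scale_pan between 0.017 and 0.0285 m and angle between each of small_tin_mid, round_tin_mid, square_tin_mid, flat_tin_mid's own z axis and vertical below 0.12 rad and contact force between each of small_tin, round_tin, square_tin, flat_tin and the fingers below 0.05 N and linear speed of each of small_tin, round_tin, square_tin, flat_tin below 0.02 m/s and distance of each of round_tin_mid, square_tin_mid, flat_tin_mid from where it was at the start of the episode below 0.015 m and angle between the x axis of flat_tin_mid and the x axis of rack, either way round below 0.25 rad); the robot touches nothing.
It fails at once if the pinch bowl is shifted by more than 20 mm (distance of pinch_bowl from where it was at the start of the episode above 0.02 m).
It fails at once if the funnel is shifted by more than 20 mm (distance of funnel from where it was at the start of the episode above 0.02 m).
It fails at once if a tin is tipped over (angle between any of round_tin_mid, square_tin_mid, flat_tin_mid, small_tin_mid's own z axis and vertical above 0.7 rad).
It also fails if it takes over 147 s, if anything falls off the work surface, if the arm or the gripper's body presses on something with over 40 N, if the wrist force passes 120 N, or if a joint passes its speed limit or range.

## Robot

A 7-joint arm with a two-finger parallel gripper is mounted at the origin on the work surface. World frame = base frame: x ahead of the robot, y to its left, z up, the work surface at z = 0. Lengths are in m, angles in rad, forces in N, time in s.
With the tool pointing down it reaches from about 0.425 to 0.95 m from the base axis. Payload 4.7 kg.
Tool frame: the origin (TCP) lies on the front face of the gripper's body, between the roots of the fingers; the fingertips stand 70 mm ahead of it and the grasp point (between the pads) lies 51 mm ahead of it; z points along the fingers, y is the line along which they close (so a half turn about z gives the same grasp; the last joint's range is limited). The gripper opens to 87 mm and grips with 3 to 60 N. Pads are 19 mm wide; open, the fingers measure 117 mm over their backs; the gripper's body (75 mm by 190 mm) begins 51 mm behind the grasp point.
Start: joints at [1.085, 0.469, -0.049, 1.532, 0.024, 1.141, -0.082], TCP at [0.298, -0.606, 0.292] pointing down, gripper open.
Joint ranges: [-2.59, 2.59], [-0.33, 1.99], [-1.39, 1.29], [0.1, 2.45], [-1.04, 4.18], [0.21, 1.99], [-2.66, 2.66]. Speed limits (rad/s): [2.57, 2.57, 3.14, 3.14, 3.14, 3.14, 3.14].

## Interface

Orientations are given as a unit quaternion [w, x, y, z].
In Python, from cell import readout, optics, r gives the robot as it stands.
- The arm moves only by the tool carry_out, never from a script. Its argument "rows" is a list of rows, each an object with "travel": the shift along the tool's x, y, z in cm, a list of three; "rotation": the turn, a rotation vector about the tool's x, y, z in degrees, a list of three; "grip": the opening, from -1 (shut) to 1 (fully open). In form: [{"travel": [x, y, z], "rotation": [wx, wy, wz], "grip": grip}, ...]. A call has 1 to 12 rows; each row shifts and turns the commanded pose from where the row before left it, along the tool's axes as they then stand; what a row does not reach is not made up. A row lasts 1/8 s, in which the tool goes at most 62.5 mm and 10.7 degrees, less where a joint would pass 70% of its speed; a pose out of reach is approached as far as the arm can. A call is refused whole if a number of a shift passes 6.25 or a number of a turn 10.7, either way. A call with a gripper value outside its range is refused whole. The fingers move at their own pace and stop on an object; "force" is the grip in N (left out, the last holds). Time passes only in rows, so rows that do not move let the fingers close. It gives the time, the measured TCP pose, the force, the opening and the grip force at its end, in the units of the state.
- readout.get_state(): the state, without advancing time (a new reading comes with each control period).
- optics.get_image(name): name is "scene" or "top" or "wrist"; returns a dict with "frame" (480x640x3 uint8, red, green, blue), "fx", "fy", "cx", "cy" (pixels), "k1" (the pictures are not rectified: a ray, as slopes to the right and down, at radius r is drawn at 1 + k1 r^2 times it, then the intrinsics apply), "extrinsics" (4x4, takes a point from camera to world coordinates); the wrist camera has in their place "tool_from_camera" (4x4, takes a point from camera to tool coordinates, whose origin is the TCP and whose axes are the flange's). Camera axes: x right, y up, looking along -z (the intrinsics and any distortion apply to the point x, -y, -z); pixel columns grow to the right and rows downward; lengths in m; the calibration is good to about 2 mm. A picture is of the moment at which its call begins: read the wrist's pose just before it. There is no depth.
- r.job_done(): hands the job in; it is judged then, once.
The state is a dict: "time": time; "q": joint angles; "joint_vel": joint speeds; "joint_efforts": joint torques, N m; "ee_pos": TCP position; "eef_rot": TCP orientation; "contact_force": force on the tool from outside, world axes, zero at the start; "moment": the same for the moment, N m; "width": opening from 0.0 (shut) to 1.0 (fully open); "grasp_force": force on a finger pad.
Only numpy, scipy, OpenCV 4.12 (cv2) and the standard library are available. Lean on these libraries where they do the work, as an engineer would, in place of code of your own. Each camera call takes 0.05 s, during which the arm holds its last target. There are 200 camera calls.

## Working session

There is one attempt and no reset: what is moved stays moved. The work goes in short steps, Python scripts to look and compute and a tool call to move; the robot and the scene stay as the last step left them, time stands still between calls to the robot, and variables do not carry over. Pictures are saved under pics/ and viewed, at most 14 in all, crops included, and the job is handed in when it is done.

Besides the shell and the picture viewer there is one more tool, called after ">>>" as name(argument=value, ...), one argument or row to a line, values as JSON. carry_out: Moves the arm, as the interface text tells. Its arguments: {"type":"object","properties":{"rows":{"type":"array","items":{"type":"object","properties":{"travel":{"type":"array","items":{"type":"number"}},"rotation":{"type":"array","items":{"type":"number"}},"grip":{"type":"number"}}}},"force":{"type":"number"}},"required":["rows"]}

```bash
ls; mkdir -p pics; python3 - <<'E'
from cell import readout, optics
import cv2,pickle
s=readout.get_state(); print(s)
d={}
for n in("scene","top","wrist"):
    im=optics.get_image(n); d[n]=im
    cv2.imwrite(f"pics/{n}0.png",im["frame"][:,:,::-1]); print(n,{k:v for k,v in im.items() if k!="frame"})
pickle.dump((s,d),open("d0.pkl","wb"))
E
```

```text
pics
{'time': 0.0, 'q': array([ 1.08511563,  0.46944496, -0.04859826,  1.5337033 ,  0.02406671,
        1.14100235, -0.08229405]), 'joint_vel': array([ 0.00080923,  0.00052442,  0.00030375, -0.00166392,  0.0011867 ,
        0.00070085, -0.00160376]), 'joint_efforts': array([-2.84062207e-04, -5.07973123e+01, -8.04706989e-02, -2.36154646e+01,
       -6.12690160e-02,  3.79170687e-02,  2.16885251e-04]), 'ee_pos': array([ 0.29752981, -0.60536316,  0.29119296]), 'eef_rot': array([-9.56403389e-04,  9.74028584e-01,  2.26422930e-01, -2.43639342e-04]), 'contact_force': array([ 0.37151357, -0.03880044, -0.05549201]), 'moment': array([ 0.03561208,  0.02644911, -0.01441769]), 'grasp_force': 0.0, 'width': 1.001767656351272}
scene {'fx': 581.5394572161654, 'fy': 581.5394572161654, 'cx': 305.18692405736044, 'cy': 239.83924135938804, 'k1': -0.19596457422924954, 'extrinsics': array([[-0.20380171, -0.81343618,  0.5447811 ,  1.1906907 ],
       [ 0.97887502, -0.17862467,  0.09948333,  0.06467006],
       [ 0.016388  ,  0.55354748,  0.83265637,  1.12222323],
       [ 0.        ,  0.        ,  0.        ,
[... 209 characters left out ...]
5,  0.38714441],
       [-0.99990348, -0.00947164, -0.01016448, -0.03746353],
       [-0.01135071,  0.13502137,  0.99077767,  1.19150295],
       [ 0.        ,  0.        ,  0.        ,  1.        ]])}
wrist {'fx': 363.8536883102037, 'fy': 363.8536883102037, 'cx': 321.4363942242644, 'cy': 238.99521375877546, 'k1': -0.042643525201813706, 'tool_from_camera': array([[-5.71988684e-04,  9.60747423e-01,  2.77423974e-01,
         7.73065902e-02],
       [ 9.99999426e-01,  2.98044418e-04,  1.02962604e-03,
         9.75948014e-04],
       [ 9.06525902e-04,  2.77424404e-01, -9.60747042e-01,
        -9.29280637e-02],
       [ 0.00000000e+00,  0.00000000e+00,  0.00000000e+00,
         1.00000000e+00]])}
```

View pics/scene0.png

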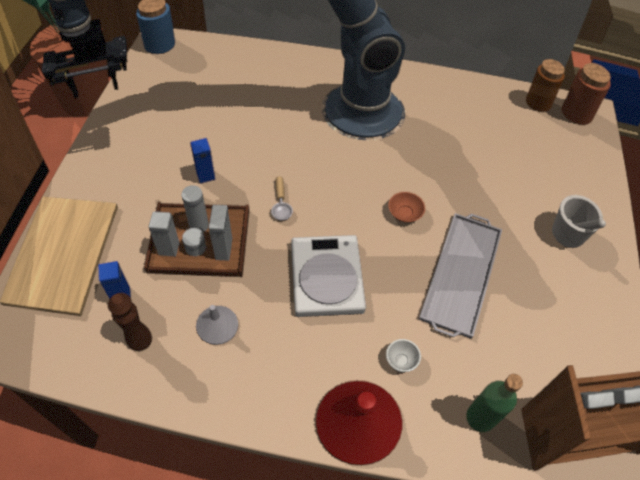

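View pics/top0.png

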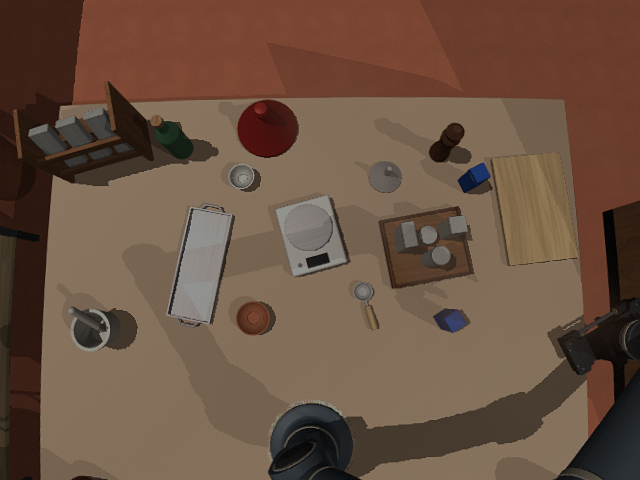

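Top view: the rack is at about (427,247). On it are the round tin at (441,258) at the front, flat at (408,235), square at (457,226) and the small tin at (430,235). Scale pan at (309,228), tray at (200,265), bowl at (242,177), funnel at (385,177). The candidates for the square tin are the grey one on the rack (457,226), blue boxes at (475,178) and (451,320), and the grey tins in the shelf box at (70,130). The grey one on the rack fits, since the task puts it on the rack and excludes blue. I'll confirm that in an enlarged crop.

```bash
cat > h.py <<'E'
import numpy as np,cv2,pickle
from scipy.spatial.transform import Rotation as R
def K(im): return np.array([[im["fx"],0,im["cx"]],[0,im["fy"],im["cy"]],[0,0,1.]]),np.array([im["k1"],0,0,0.])
def pose(s): 
    q=s["eef_rot"]; T=np.eye(4); T[:3,:3]=R.from_quat([q[1],q[2],q[3],q[0]]).as_matrix(); T[:3,3]=s["ee_pos"]; return T
def ext(im,s=None): return im["extrinsics"] if "extrinsics" in im else pose(s)@im["tool_from_camera"]
def cast(im,uv,z,s=None):
    k,d=K(im); n=cv2.undistortPoints(np.array(uv,float).reshape(-1,1,2),k,d).reshape(-1,2)
    E=ext(im,s); v=np.c_[n[:,0],-n[:,1],-np.ones(len(n))]@E[:3,:3].T; c=E[:3,3]
    return c+v*((z-c[2])/v[:,2])[:,None]
def proj(im,P,s=None):
    k,d=K(im); E=np.linalg.inv(ext(im,s)); p=np.atleast_2d(P)@E[:3,:3].T+E[:3,3]
    return cv2.projectPoints((p*[1,-1,-1]).reshape(-1,1,3),np.zeros(3),np.zeros(3),k,d)[0].reshape(-1,2)
def blobs(mask,amin=50):
    return [c for c in cv2.findContours(mask.astype(np.uint8),cv2.RETR_EXTERNAL,cv2.CHAIN_APPROX_NONE)[0] if cv2.contourArea(c)>amin]
E
python3 - <<'E'
from h import *
s,d=pickle.load(open("d0.pkl","rb"))
t=d["top"]["frame"];c=d["scene"]["frame"]
a=cv2.resize(t[195:297,370:482],(790,None) if 0 else (560,510),interpolation=cv2.INTER_CUBIC)
b=cv2.resize(c[180:280,140:256],(580-340,500-290)) 
cv2.imwrite("pics/crop1.png",np.hstack([a,cv2.copyMakeBorder(b,0,300,0,0,cv2.BORDER_CONSTANT)])[:,:,::-1])
im=d["top"]
hsv=cv2.cvtColor(t,cv2.COLOR_RGB2HSV)
# tray
for nm,(x0,y0,x1,y1) in dict(tray=(150,190,245,340),pan=(270,190,350,280)).items():
    g=np.zeros(t.shape[:2],bool); g[y0:y1,x0:x1]=(hsv[y0:y1,x0:x1,1]<60)&(hsv[y0:y1,x0:x1,2]>90)
    for q in blobs(g,300):
        r=cv2.minAreaRect(q); print(nm,cv2.contourArea(q),r, cast(im,cv2.boxPoints(r),.014 if nm=="tray" else .03).round(3).tolist())
print("dist samples",[ (p,hsv[p[1],p[0]].tolist()) for p in [(309,228),(320,260),(430,235),(441,258),(408,235),(457,226),(413,272),(440,209),(420,240),(242,177),(385,177)]])
E
```

```text
tray 5018.0 ((198.54776000976562, 264.77325439453125), (44.85877990722656, 123.76079559326172), 11.888657569885254) [[0.322, 0.39, 0.014], [0.65, 0.33, 0.014], [0.622, 0.208, 0.014], [0.299, 0.271, 0.014]]
pan 3828.0 ((310.05487060546875, 235.1246337890625), (70.6045150756836, 56.3526496887207), 74.35775756835938) [[0.618, 0.096, 0.03], [0.658, -0.049, 0.03], [0.475, -0.097, 0.03], [0.437, 0.045, 0.03]]
dist samples [((309, 228), [10, 17, 133]), ((320, 260), [150, 11, 24]), ((430, 235), [18, 21, 122]), ((441, 258), [18, 23, 109]), ((408, 235), [16, 26, 108]), ((457, 226), [19, 23, 120]), ((413, 272), [12, 129, 91]), ((440, 209), [12, 97, 84]), ((420, 240), [14, 63, 53]), ((242, 177), [30, 18, 145]), ((385, 177), [14, 33, 101])]
```

View pics/crop1.png

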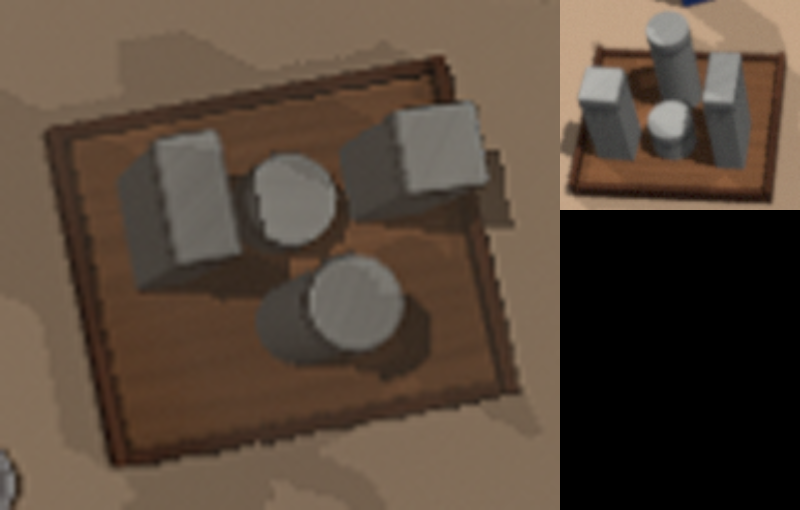

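The crop (5x, offset (370,195)) confirms the layout. The grey square tin is at the rack's right rear at crop (440,147), the flat one at left rear (197,197), the round one at front (355,302) and the small one at (291,200).

```bash
python3 - <<'E'
from h import *
s,d=pickle.load(open("d0.pkl","rb")); im=d["top"]; t=im["frame"]
f=lambda p,o=(370,195):(np.array(p,float)+.5)/5-.5+np.array(o)
rk=cast(im,f([(45,130),(440,58),(520,390),(115,465)]),.022)
c=rk.mean(0); v=(rk[0]+rk[3]-rk[1]-rk[2]); w=(rk[0]+rk[1]-rk[2]-rk[3])
print("rack",c.round(4),"yaw",np.degrees([np.arctan2(-v[0],v[1]),np.arctan2(w[1],w[0])]),"size",np.linalg.norm(v)/2,np.linalg.norm(w)/2)
yaw=np.arctan2(w[1],w[0]); Rk=np.array([[np.cos(yaw),np.sin(yaw)],[-np.sin(yaw),np.cos(yaw)]])
fl=[(155,142),(215,130),(240,252),(178,264)]; sq=[(395,115),(473,100),(487,182),(408,193)]
for n,p,z in(("flat",fl,.143),("square",sq,.129),("round",[(355,302)],.137),("small",[(291,200)],.060)):
    P=cast(im,f(p),z); m=P.mean(0); e=""
    if len(p)>1:
        e=(P[0]+P[1]-P[2]-P[3]); e=(np.degrees(np.arctan2(e[1],e[0])),np.linalg.norm(e)/2)
    print(n,m[:2].round(4),"in rack",(Rk@(m-c)[:2]).round(4),e)
# pan
g=cv2.cvtColor(t,cv2.COLOR_RGB2GRAY)[185:285,265:355]; G=cv2.resize(g,None,fx=4,fy=4,interpolation=cv2.INTER_CUBIC)
h=cv2.HoughCircles(cv2.GaussianBlur(G,(5,5),1),cv2.HOUGH_GRADIENT,1,50,param1=60,param2=20,minRadius=75,maxRadius=125)
print("pan",h)
for q in (h[0] if h is not None else []): print(cast(im,[(q[:2]+.5)/4-.5+[265,185]],.038).round(4))
for q in (h[0][:1] if h is not None else []): cv2.circle(G,(int(q[0]),int(q[1])),int(q[2]),255,1)
# tray and obstacles
T=cv2.resize(t[195:335,155:245],None,fx=4,fy=4,interpolation=cv2.INTER_CUBIC)
G=cv2.cvtColor(G,cv2.COLOR_GRAY2RGB); G=cv2.copyMakeBorder(G,0,560-400,0,0,cv2.BORDER_CONSTANT)
cv2.imwrite("pics/crop2.png",np.hstack([G,T])[:,:,::-1])
E
```

```text
rack [ 0.514  -0.3088  0.022 ] yaw [ 9.71572247 10.55308418] size 0.2196379879288736 0.18206405611192003
flat [ 0.5313 -0.2411] in rack [0.0293 0.0633] (np.float64(9.108111359955554), np.float64(0.059711182841535024))
square [ 0.5564 -0.3647] in rack [ 0.0314 -0.0628] (np.float64(6.686302508346204), np.float64(0.03985611647920865))
round [ 0.4805 -0.3168] in rack [-0.0344 -0.0018] 
small [ 0.5405 -0.3061] in rack [ 0.0266 -0.0022] 
pan [[[175.5 166.5  91.8]]]
[[0.5687 0.0025 0.038 ]]
```

View pics/crop2.png

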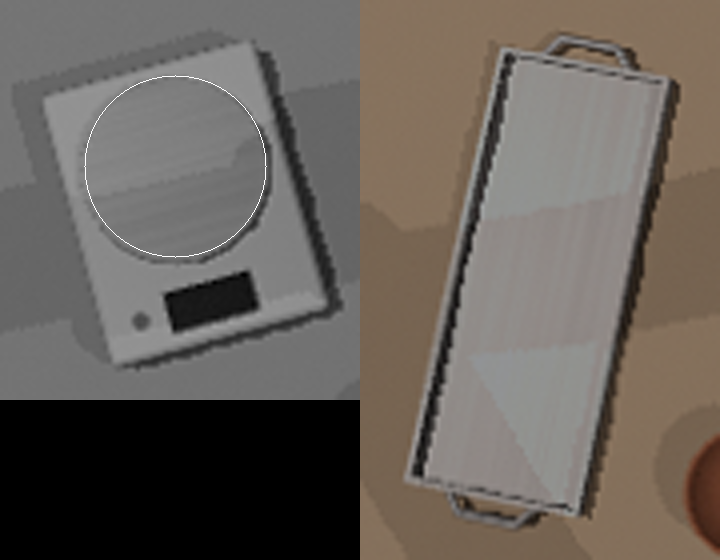

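The Hough circle sits on the pan to within about a pixel. Tray corners in the crop are at (502,46), (673,80), (580,515) and (405,480).

```bash
cat > go.py <<'E'
import sys
from h import *
from cell import readout
def go(x,y,z,yaw,verbose=True):
    s=readout.get_state(); T=pose(s)
    cy=np.degrees(np.arctan2(T[1,0],T[0,0])); t=np.radians(yaw)
    G=np.array([[np.cos(t),np.sin(t),0],[np.sin(t),-np.cos(t),0],[0,0,-1.]])
    rv=R.from_matrix(T[:3,:3].T@G).as_rotvec(degrees=True)
    dp=np.array([x,y,z])-T[:3,3]
    print("t %.1f pos"%s["time"],T[:3,3].round(4),"yaw %.2f"%cy,"w %.3f"%s["width"],"gf %.1f"%s["grasp_force"],"F",s["contact_force"].round(1))
    print(" travel cm in present axes",(T[:3,:3].T@dp*100).round(2)," in target axes",(G.T@dp*100).round(2)," rot",rv.round(2))
if __name__=="__main__": go(*map(float,sys.argv[1:5]))
E
python3 go.py .4805 -.3168 .29 10; python3 - <<'E'
from h import *
s,d=pickle.load(open("d0.pkl","rb")); im=d["top"]
P=cast(im,np.array([(142,46),(313,80),(220,515),(45,480)])/4+[154.6,194.6],.014)
w=P[0]+P[1]-P[2]-P[3];v=P[0]+P[3]-P[1]-P[2];print(P.mean(0),np.degrees([np.arctan2(w[1],w[0]),np.arctan2(-v[0],v[1])]),np.linalg.norm(w)/2,np.linalg.norm(v)/2)
c=P.mean(0)[:2];u=w[:2]/np.linalg.norm(w[:2])
for k in(-.09,0,.09):print(k,(c+k*u).round(4))
E
```

```text
t 0.1 pos [ 0.2976 -0.6055  0.2914] yaw 26.17 w 0.998 gf 0.0 F [ 0.5  1.  -0.1]
 travel cm in present axes [ 29.15 -17.84   0.17]  in target axes [ 23.03 -25.25   0.14]  rot [-0.08  0.02 16.17]
[0.47307094 0.29679041 0.014     ] [-11.17741734 -11.31798659] 0.29771307268024916 0.1213415632433238
-0.09 [0.3848 0.3142]
0 [0.4731 0.2968]
0.09 [0.5614 0.2793]
```

>>> carry_out(
  rows=[
    {"rotation": [0,0,8.1],"travel": [0,0,0],"grip": 1},
    {"rotation": [0,0,8.1],"travel": [0,0,0],"grip": 1},
    {"travel": [3.3,-3.6,0],"rotation": [0,0,0],"grip": 1},
    {"travel": [3.3,-3.6,0],"rotation": [0,0,0],"grip": 1},
    {"travel": [3.3,-3.6,0],"rotation": [0,0,0],"grip": 1},
    {"travel": [3.3,-3.6,0],"rotation": [0,0,0],"grip": 1},
    {"travel": [3.3,-3.6,0],"rotation": [0,0,0],"grip": 1},
    {"travel": [3.3,-3.6,0],"rotation": [0,0,0],"grip": 1},
    {"travel": [3.2,-3.6,0],"rotation": [0,0,0],"grip": 1},
    {"travel": [0,0,0],"rotation": [0,0,0],"grip": 1},
  ],
  force=15,
)

```text
time: 1.4
ee_pos: [0.4833, -0.313, 0.2922]
eef_rot: [-0.001, 0.996, 0.091, 0.001]
contact_force: [-0.1, -1.0, -0.0]
width: 1.0
grasp_force: 0.0
```

```bash
python3 go.py .4805 -.3168 .159 10; python3 - <<'E'
from h import *
from cell import readout,optics
s=readout.get_state(); im=optics.get_image("wrist"); pickle.dump((s,im),open("w1.pkl","wb"))
f=im["frame"].copy()
for n,p in dict(round=(.4805,-.3168,.137),flat=(.5313,-.2411,.143),square=(.5564,-.3647,.129),small=(.5405,-.3061,.06)).items():
    u=proj(im,p,s)[0]; cv2.circle(f,tuple(map(int,u.round())),3,(255,0,0),-1); print(n,u)
cv2.imwrite("pics/w1.png",f[:,:,::-1])
E
```

```text
t 1.4 pos [ 0.4833 -0.313   0.2922] yaw 10.47 w 1.000 gf 0.0 F [-0.1 -1.  -0. ]
 travel cm in present axes [-0.36  0.35 13.31]  in target axes [-0.34  0.33 13.32]  rot [-0.12 -0.08  0.47]
round [325.95499656 251.65168769]
flat [226.93432709 162.03290895]
square [414.23902783 157.23265201]
small [325.76750436 158.18287038]
```

View pics/w1.png

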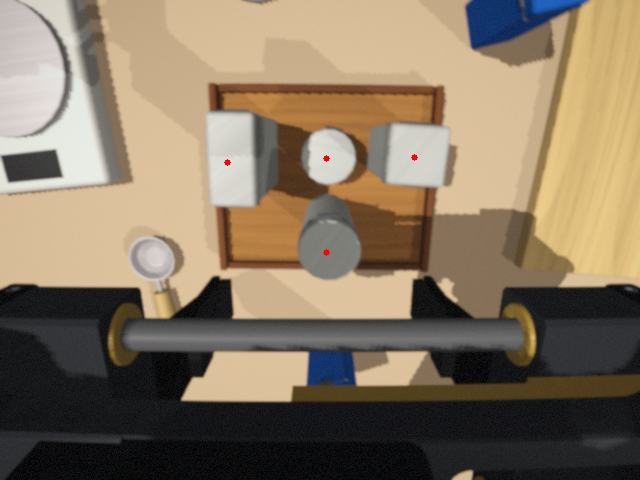

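The wrist view shows the tops about 3 px right of and above my predictions: round (330,247), flat (231,159), square (417,155), small (329,156). That is about 2 mm, so I'll split the difference.

```bash
python3 go.py .482 -.318 .159 10.5
```

```text
t 1.4 pos [ 0.4816 -0.3159  0.2921] yaw 10.22 w 1.000 gf 0.0 F [-0.2 -0.   0.5]
 travel cm in present axes [-0.    0.22 13.31]  in target axes [-0.    0.22 13.31]  rot [-0.03  0.   -0.28]
```

>>> carry_out(
  rows=[
    {"rotation": [0,0,0],"travel": [0,0.2,4.4],"grip": 1},
    {"rotation": [0,0,0],"travel": [0,0,4.4],"grip": 1},
    {"travel": [0,0,3.3],"rotation": [0,0,0],"grip": 1},
    {"travel": [0,0,1.2],"rotation": [0,0,0],"grip": 1},
    {"travel": [0,0,0],"rotation": [0,0,0],"grip": 1},
    {"travel": [0,0,0],"rotation": [0,0,0],"grip": -1},
    {"travel": [0,0,0],"rotation": [0,0,0],"grip": -1},
    {"travel": [0,0,0],"rotation": [0,0,0],"grip": -1},
    {"travel": [0,0,0],"rotation": [0,0,0],"grip": -1},
    {"travel": [0,0,0],"rotation": [0,0,0],"grip": -1},
    {"travel": [0,0,0],"rotation": [0,0,0],"grip": -1},
    {"travel": [0,0,0],"rotation": [0,0,0],"grip": -1},
  ],
  force=15,
)

```text
time: 2.95
ee_pos: [0.4811, -0.3196, 0.1594]
eef_rot: [-0.0, 0.996, 0.087, 0.0]
contact_force: [-0.0, 1.0, 2.0]
width: 0.527
grasp_force: 15.0
```

```bash
python3 go.py .3848 .3142 .30 -11.2
```

```text
t 3.0 pos [ 0.4811 -0.3196  0.1594] yaw 9.98 w 0.527 gf 15.0 F [-0.  1.  2.]
 travel cm in present axes [  1.5  -64.09 -14.05]  in target axes [-21.75 -60.3  -14.06]  rot [-1.000e-02 -0.000e+00  2.118e+01]
```

>>> carry_out(
  rows=[
    {"rotation": [0,0,0],"travel": [0,0,-3],"grip": -1},
    {"rotation": [0,0,0],"travel": [0,0,-5],"grip": -1},
    {"travel": [0,0,-5],"rotation": [0,0,0],"grip": -1},
    {"travel": [0,0,-1],"rotation": [0,0,7.1],"grip": -1},
    {"travel": [0,0,0],"rotation": [0,0,7.1],"grip": -1},
    {"travel": [0,0,0],"rotation": [0,0,7],"grip": -1},
    {"travel": [0,-4,0],"rotation": [0,0,0],"grip": -1},
    {"travel": [0,-5,0],"rotation": [0,0,0],"grip": -1},
    {"travel": [0,-5,0],"rotation": [0,0,0],"grip": -1},
    {"travel": [0,-5,0],"rotation": [0,0,0],"grip": -1},
    {"travel": [0,-5,0],"rotation": [0,0,0],"grip": -1},
    {"travel": [-1,-5,0],"rotation": [0,0,0],"grip": -1},
  ],
)

```text
time: 4.45
ee_pos: [0.5278, -0.0319, 0.2988]
eef_rot: [0.0, 0.995, -0.098, -0.0]
contact_force: [0.8, 0.5, -1.5]
width: 0.527
grasp_force: 15.0
```

>>> carry_out(
  rows=[
    {"travel": [-2.5,-5,0],"rotation": [0,0,0],"grip": -1},
    {"travel": [-3.5,-5,0],"rotation": [0,0,0],"grip": -1},
    {"travel": [-3.5,-5,0],"rotation": [0,0,0],"grip": -1},
    {"travel": [-3.5,-5,0],"rotation": [0,0,0],"grip": -1},
    {"travel": [-3.5,-5,0],"rotation": [0,0,0],"grip": -1},
    {"travel": [-3.5,-5,0],"rotation": [0,0,0],"grip": -1},
    {"travel": [0,0,0],"rotation": [0,0,0],"grip": -1},
    {"travel": [0,0,0],"rotation": [0,0,0],"grip": -1},
  ],
)

```text
time: 5.45
ee_pos: [0.39, 0.2991, 0.2987]
eef_rot: [0.001, 0.995, -0.098, -0.0]
contact_force: [0.2, -0.6, -2.4]
width: 0.523
grasp_force: 15.0
```

```bash
python3 go.py .3848 .3142 .149 -11.2; python3 - <<'E'
from h import *
from cell import readout,optics
s=readout.get_state(); im=optics.get_image("wrist"); pickle.dump((s,im),open("w2.pkl","wb"))
f=im["frame"].copy()
for k in (-.146,-.09,0,.09,.146):
  for y in (-.056,0,.056):
    a=np.radians(-11.2); p=(.4731+k*np.cos(a)-y*np.sin(a),.2968+k*np.sin(a)+y*np.cos(a),.004)
    u=proj(im,p,s)[0]
    if abs(u).max()<2000: cv2.circle(f,tuple(map(int,u.round())),3,(255,0,0),-1)
cv2.imwrite("pics/w2.png",f[:,:,::-1])
E
```

```text
t 5.5 pos [0.39   0.2991 0.2987] yaw -11.23 w 0.523 gf 15.0 F [ 0.2 -0.6 -2.4]
 travel cm in present axes [-0.8  -1.4  14.97]  in target axes [-0.8  -1.38 14.97]  rot [ 0.09  0.01 -0.03]
```

View pics/w2.png

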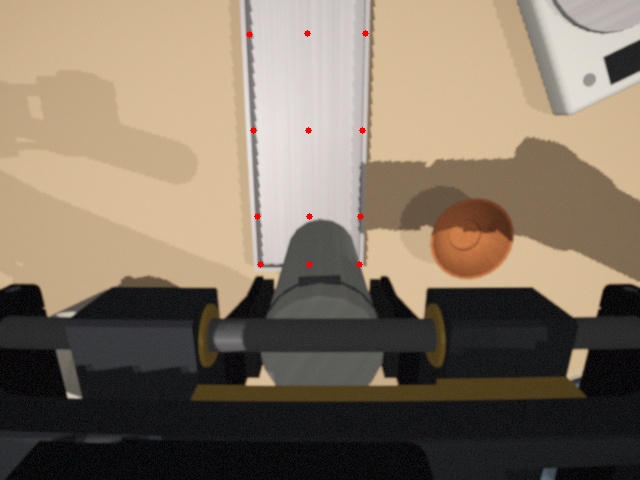

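The projected tray points match the picture to within about 2 mm, so I'm lowering the round tin into the near slot.

>>> carry_out(
  rows=[
    {"travel": [-0.8,-1.4,3],"rotation": [0,0,0],"grip": -1},
    {"travel": [0,0,5],"rotation": [0,0,0],"grip": -1},
    {"travel": [0,0,4],"rotation": [0,0,0],"grip": -1},
    {"travel": [0,0,2],"rotation": [0,0,0],"grip": -1},
    {"travel": [0,0,0.9],"rotation": [0,0,0],"grip": -1},
    {"travel": [0,0,0],"rotation": [0,0,0],"grip": -1},
    {"travel": [0,0,0],"rotation": [0,0,0],"grip": -1},
  ],
)

```text
time: 6.38
ee_pos: [0.3856, 0.3153, 0.1512]
eef_rot: [-0.001, 0.995, -0.098, 0.001]
contact_force: [0.2, -0.2, -1.2]
width: 0.522
grasp_force: 15.0
```

```bash
python3 go.py .3848 .3142 .1485 -11.2
```

```text
t 6.4 pos [0.3856 0.3153 0.1512] yaw -11.28 w 0.522 gf 15.0 F [ 0.2 -0.2 -1.2]
 travel cm in present axes [-0.06  0.12  0.27]  in target axes [-0.06  0.12  0.27]  rot [-0.09 -0.08 -0.08]
```

>>> carry_out(
  rows=[
    {"travel": [0,0,0.25],"rotation": [0,0,0],"grip": -1},
    {"travel": [0,0,0],"rotation": [0,0,0],"grip": -1},
    {"travel": [0,0,0],"rotation": [0,0,0],"grip": 1},
    {"travel": [0,0,0],"rotation": [0,0,0],"grip": 1},
    {"travel": [0,0,0],"rotation": [0,0,0],"grip": 1},
    {"travel": [0,0,0],"rotation": [0,0,0],"grip": 1},
    {"travel": [0,0,-5],"rotation": [0,0,0],"grip": 1},
    {"travel": [0,0,-5],"rotation": [0,0,0],"grip": 1},
    {"travel": [0,0,-4],"rotation": [0,0,0],"grip": 1},
    {"travel": [3.5,5,0],"rotation": [0,0,0],"grip": 1},
    {"travel": [3.5,5,0],"rotation": [0,0,0],"grip": 1},
    {"travel": [3.5,5,0],"rotation": [0,0,0],"grip": 1},
  ],
)

```text
time: 7.88
ee_pos: [0.459, 0.1459, 0.2881]
eef_rot: [-0.0, 0.995, -0.097, 0.0]
contact_force: [1.2, 1.0, -0.2]
width: 0.998
grasp_force: 0.0
```

```bash
python3 go.py .5325 -.2425 .29 9.5
```

```text
t 7.9 pos [0.459  0.1459 0.2881] yaw -11.19 w 0.998 gf 0.0 F [ 1.2  1.  -0.2]
 travel cm in present axes [14.75 36.68 -0.2 ]  in target axes [ 0.84 39.52 -0.19]  rot [-2.000e-02 -5.000e-02 -2.069e+01]
```

>>> carry_out(
  rows=[
    {"travel": [1.8,4.6,0],"rotation": [0,0,0],"grip": 1},
    {"travel": [1.8,4.6,0],"rotation": [0,0,0],"grip": 1},
    {"travel": [1.8,4.6,0],"rotation": [0,0,0],"grip": 1},
    {"travel": [1.8,4.6,0],"rotation": [0,0,0],"grip": 1},
    {"travel": [1.8,4.6,0],"rotation": [0,0,0],"grip": 1},
    {"travel": [1.8,4.6,0],"rotation": [0,0,0],"grip": 1},
    {"travel": [1.8,4.5,0],"rotation": [0,0,0],"grip": 1},
    {"travel": [1,3,0],"rotation": [0,0,0],"grip": 1},
    {"travel": [0,0,0],"rotation": [0,0,-10.3],"grip": 1},
    {"travel": [0,0,0],"rotation": [0,0,-10.3],"grip": 1},
    {"travel": [0,0,0],"rotation": [0,0,0],"grip": 1},
    {"travel": [0,0,0],"rotation": [0,0,0],"grip": 1},
  ],
)

```text
time: 9.38
ee_pos: [0.5235, -0.2232, 0.2877]
eef_rot: [0.0, 0.997, 0.08, -0.0]
contact_force: [0.0, -0.3, 1.0]
width: 1.001
grasp_force: 0.0
```

```bash
python3 go.py .5325 -.2425 .163 9.5
```

```text
t 9.4 pos [ 0.5235 -0.2232  0.2877] yaw 9.23 w 1.001 gf 0.0 F [ 0.  -0.3  1. ]
 travel cm in present axes [ 0.58  2.05 12.47]  in target axes [ 0.57  2.06 12.47]  rot [ 0.    0.   -0.27]
```

>>> carry_out(
  rows=[
    {"travel": [0.6,2.05,0],"rotation": [0,0,0],"grip": 1},
    {"travel": [0,0,0],"rotation": [0,0,0],"grip": 1},
    {"travel": [0,0,4.5],"rotation": [0,0,0],"grip": 1},
    {"travel": [0,0,4.5],"rotation": [0,0,0],"grip": 1},
    {"travel": [0,0,2.5],"rotation": [0,0,0],"grip": 1},
    {"travel": [0,0,1],"rotation": [0,0,0],"grip": 1},
    {"travel": [0,0,0],"rotation": [0,0,0],"grip": 1},
    {"travel": [0,0,0],"rotation": [0,0,0],"grip": -1},
    {"travel": [0,0,0],"rotation": [0,0,0],"grip": -1},
    {"travel": [0,0,0],"rotation": [0,0,0],"grip": -1},
    {"travel": [0,0,0],"rotation": [0,0,0],"grip": -1},
    {"travel": [0,0,0],"rotation": [0,0,0],"grip": -1},
  ],
)

```text
time: 10.88
ee_pos: [0.5329, -0.2424, 0.1629]
eef_rot: [0.0, 0.997, 0.082, 0.0]
contact_force: [-0.2, 0.3, -0.4]
width: 0.515
grasp_force: 0.0
```

>>> carry_out(
  rows=[
    {"travel": [0,0,0],"rotation": [0,0,0],"grip": -1},
    {"travel": [0,0,0],"rotation": [0,0,0],"grip": -1},
    {"travel": [0,0,0],"rotation": [0,0,0],"grip": -1},
  ],
)

```text
time: 11.25
ee_pos: [0.5329, -0.2424, 0.1627]
eef_rot: [-0.0, 0.997, 0.082, -0.0]
contact_force: [-0.1, -1.3, -1.4]
width: 0.369
grasp_force: 15.0
```

```bash
python3 go.py .4731 .2968 .30 -11.2
```

```text
t 11.2 pos [ 0.5329 -0.2424  0.1627] yaw 9.38 w 0.369 gf 15.0 F [-0.1 -1.3 -1.4]
 travel cm in present axes [  2.88 -54.17 -13.73]  in target axes [-16.34 -51.73 -13.73]  rot [-0.    0.   20.58]
```

>>> carry_out(
  rows=[
    {"rotation": [0,0,0],"travel": [0,0,-3],"grip": -1},
    {"rotation": [0,0,0],"travel": [0,0,-5],"grip": -1},
    {"travel": [0,0,-4.5],"rotation": [0,0,0],"grip": -1},
    {"travel": [0,0,-2],"rotation": [0,0,0],"grip": -1},
    {"travel": [0.2,-4,0],"rotation": [0,0,0],"grip": -1},
    {"travel": [0.3,-5,0],"rotation": [0,0,0],"grip": -1},
    {"travel": [0.3,-5,0],"rotation": [0,0,0],"grip": -1},
    {"travel": [0.3,-5,0],"rotation": [0,0,0],"grip": -1},
    {"travel": [0.3,-5,0],"rotation": [0,0,0],"grip": -1},
    {"travel": [0.3,-5,0],"rotation": [0,0,0],"grip": -1},
    {"travel": [0.3,-5,0],"rotation": [0,0,0],"grip": -1},
    {"travel": [0.3,-5,0],"rotation": [0,0,0],"grip": -1},
  ],
)

```text
time: 12.75
ee_pos: [0.4915, 0.1475, 0.3076]
eef_rot: [0.0, 0.997, 0.082, -0.0]
contact_force: [0.4, -0.2, -1.0]
width: 0.367
grasp_force: 15.0
```

>>> carry_out(
  rows=[
    {"travel": [0.3,-5,0],"rotation": [0,0,0],"grip": -1},
    {"travel": [0.3,-5,0],"rotation": [0,0,0],"grip": -1},
    {"travel": [0.3,-5,0],"rotation": [0,0,0],"grip": -1},
    {"travel": [0,0,0],"rotation": [0,0,10.3],"grip": -1},
    {"travel": [0,0,0],"rotation": [0,0,10.3],"grip": -1},
    {"travel": [0,0,0],"rotation": [0,0,0],"grip": -1},
    {"travel": [0,0,0],"rotation": [0,0,0],"grip": -1},
  ],
)

```text
time: 13.62
ee_pos: [0.4764, 0.2955, 0.3076]
eef_rot: [0.0, 0.995, -0.097, -0.0]
contact_force: [-0.3, -0.1, -1.9]
width: 0.367
grasp_force: 15.0
```

```bash
python3 go.py .4731 .2968 .1527 -11.2
```

```text
t 13.6 pos [0.4764 0.2955 0.3076] yaw -11.09 w 0.367 gf 15.0 F [-0.3 -0.1 -1.9]
 travel cm in present axes [-0.35 -0.07 15.49]  in target axes [-0.35 -0.07 15.49]  rot [0.01 0.01 0.11]
```

>>> carry_out(
  rows=[
    {"travel": [-0.35,0,3],"rotation": [0,0,0],"grip": -1},
    {"travel": [0,0,5],"rotation": [0,0,0],"grip": -1},
    {"travel": [0,0,4],"rotation": [0,0,0],"grip": -1},
    {"travel": [0,0,2.2],"rotation": [0,0,0],"grip": -1},
    {"travel": [0,0,1.2],"rotation": [0,0,0],"grip": -1},
    {"travel": [0,0,0],"rotation": [0,0,0],"grip": -1},
    {"travel": [0,0,0],"rotation": [0,0,0],"grip": -1},
  ],
)

```text
time: 14.5
ee_pos: [0.4736, 0.2966, 0.1548]
eef_rot: [-0.001, 0.995, -0.098, 0.001]
contact_force: [0.4, -1.4, -1.8]
width: 0.368
grasp_force: 15.0
```

>>> carry_out(
  rows=[
    {"travel": [0,0,0.27],"rotation": [0,0,0],"grip": -1},
    {"travel": [0,0,0],"rotation": [0,0,0],"grip": -1},
    {"travel": [0,0,0],"rotation": [0,0,0],"grip": 1},
    {"travel": [0,0,0],"rotation": [0,0,0],"grip": 1},
    {"travel": [0,0,0],"rotation": [0,0,0],"grip": 1},
    {"travel": [0,0,0],"rotation": [0,0,0],"grip": 1},
    {"travel": [0,0,-5],"rotation": [0,0,0],"grip": 1},
    {"travel": [0,0,-5],"rotation": [0,0,0],"grip": 1},
    {"travel": [0,0,-4],"rotation": [0,0,0],"grip": 1},
    {"travel": [0,0,0],"rotation": [0,0,-9.5],"grip": 1},
    {"travel": [0,0,0],"rotation": [0,0,-9.5],"grip": 1},
    {"travel": [0,0,0],"rotation": [0,0,0],"grip": 1},
  ],
)

```text
time: 16.0
ee_pos: [0.473, 0.2961, 0.291]
eef_rot: [-0.0, 0.998, 0.067, -0.0]
contact_force: [-0.1, -0.0, 0.0]
width: 1.001
grasp_force: 0.0
```

```bash
python3 go.py .557 -.366 .29 7.8
```

```text
t 16.0 pos [0.473  0.2961 0.291 ] yaw 7.66 w 1.001 gf 0.0 F [-0.1 -0.   0. ]
 travel cm in present axes [-0.5  66.74  0.1 ]  in target axes [-0.66 66.74  0.1 ]  rot [-0.    0.01 -0.14]
```

>>> carry_out(
  rows=[
    {"travel": [0,5.6,0],"rotation": [0,0,0],"grip": 1},
    {"travel": [0,5.6,0],"rotation": [0,0,0],"grip": 1},
    {"travel": [0,5.6,0],"rotation": [0,0,0],"grip": 1},
    {"travel": [0,5.6,0],"rotation": [0,0,0],"grip": 1},
    {"travel": [0,5.6,0],"rotation": [0,0,0],"grip": 1},
    {"travel": [0,5.6,0],"rotation": [0,0,0],"grip": 1},
    {"travel": [0,5.6,0],"rotation": [0,0,0],"grip": 1},
    {"travel": [0,5.6,0],"rotation": [0,0,0],"grip": 1},
    {"travel": [0,5.6,0],"rotation": [0,0,0],"grip": 1},
    {"travel": [0,5.6,0],"rotation": [0,0,0],"grip": 1},
    {"travel": [-0.5,5.6,0],"rotation": [0,0,0],"grip": 1},
    {"travel": [0,5.2,0],"rotation": [0,0,0],"grip": 1},
  ],
)

```text
time: 17.5
ee_pos: [0.5581, -0.3684, 0.2909]
eef_rot: [0.0, 0.998, 0.066, -0.0]
contact_force: [0.8, 1.0, -0.1]
width: 0.996
grasp_force: 0.0
```

>>> carry_out(
  rows=[
    {"travel": [0,0,0],"rotation": [0,0,0],"grip": 1},
    {"travel": [0,0,0],"rotation": [0,0,0],"grip": 1},
  ],
)

```text
time: 17.75
ee_pos: [0.5586, -0.3654, 0.2905]
eef_rot: [-0.001, 0.998, 0.067, -0.0]
contact_force: [0.5, -0.1, -0.5]
width: 0.999
grasp_force: 0.0
```

```bash
python3 go.py .557 -.366 .157 7.8
```

```text
t 17.8 pos [ 0.5586 -0.3654  0.2905] yaw 7.71 w 0.999 gf 0.0 F [ 0.5 -0.1 -0.5]
 travel cm in present axes [-0.16  0.05 13.35]  in target axes [-0.16  0.03 13.35]  rot [-0.08  0.03 -0.09]
```

>>> carry_out(
  rows=[
    {"travel": [-0.15,0,4.5],"rotation": [0,0,0],"grip": 1},
    {"travel": [0,0,4.5],"rotation": [0,0,0],"grip": 1},
    {"travel": [0,0,3.3],"rotation": [0,0,0],"grip": 1},
    {"travel": [0,0,1],"rotation": [0,0,0],"grip": 1},
    {"travel": [0,0,0],"rotation": [0,0,0],"grip": 1},
    {"travel": [0,0,0],"rotation": [0,0,0],"grip": -1},
    {"travel": [0,0,0],"rotation": [0,0,0],"grip": -1},
    {"travel": [0,0,0],"rotation": [0,0,0],"grip": -1},
    {"travel": [0,0,0],"rotation": [0,0,0],"grip": -1},
    {"travel": [0,0,0],"rotation": [0,0,0],"grip": -1},
    {"travel": [0,0,0],"rotation": [0,0,0],"grip": -1},
    {"travel": [0,0,0],"rotation": [0,0,0],"grip": -1},
  ],
)

```text
time: 19.25
ee_pos: [0.557, -0.3665, 0.1581]
eef_rot: [-0.0, 0.998, 0.068, -0.0]
contact_force: [-0.0, 0.3, 1.6]
width: 0.482
grasp_force: 14.9
```

```bash
python3 go.py .5614 .2793 .30 -11.2
```

```text
t 19.2 pos [ 0.557  -0.3665  0.1581] yaw 7.77 w 0.482 gf 14.9 F [-0.   0.3  1.6]
 travel cm in present axes [  9.17 -63.93 -14.19]  in target axes [-12.11 -63.44 -14.19]  rot [-0.    0.   18.97]
```

>>> carry_out(
  rows=[
    {"rotation": [0,0,0],"travel": [0,0,-3],"grip": -1},
    {"rotation": [0,0,0],"travel": [0,0,-5],"grip": -1},
    {"travel": [0,0,-4.5],"rotation": [0,0,0],"grip": -1},
    {"travel": [0,0,-2],"rotation": [0,0,0],"grip": -1},
    {"travel": [0.6,-4.5,0],"rotation": [0,0,0],"grip": -1},
    {"travel": [0.8,-5.5,0],"rotation": [0,0,0],"grip": -1},
    {"travel": [0.8,-5.5,0],"rotation": [0,0,0],"grip": -1},
    {"travel": [0.8,-5.5,0],"rotation": [0,0,0],"grip": -1},
    {"travel": [0.8,-5.5,0],"rotation": [0,0,0],"grip": -1},
    {"travel": [0.8,-5.5,0],"rotation": [0,0,0],"grip": -1},
    {"travel": [0.8,-5.5,0],"rotation": [0,0,0],"grip": -1},
    {"travel": [0.8,-5.5,0],"rotation": [0,0,0],"grip": -1},
  ],
)

```text
time: 20.75
ee_pos: [0.5598, 0.0696, 0.3028]
eef_rot: [0.0, 0.998, 0.068, -0.0]
contact_force: [0.6, -0.1, -0.5]
width: 0.479
grasp_force: 14.9
```

>>> carry_out(
  rows=[
    {"travel": [0.8,-5.5,0],"rotation": [0,0,0],"grip": -1},
    {"travel": [0.8,-5.5,0],"rotation": [0,0,0],"grip": -1},
    {"travel": [0.8,-5.5,0],"rotation": [0,0,0],"grip": -1},
    {"travel": [0.6,-4.4,0],"rotation": [0,0,0],"grip": -1},
    {"travel": [0,0,0],"rotation": [0,0,9.5],"grip": -1},
    {"travel": [0,0,0],"rotation": [0,0,9.5],"grip": -1},
    {"travel": [0,0,0],"rotation": [0,0,0],"grip": -1},
    {"travel": [0,0,0],"rotation": [0,0,0],"grip": -1},
  ],
)

```text
time: 21.75
ee_pos: [0.5616, 0.2789, 0.3028]
eef_rot: [0.0, 0.995, -0.097, -0.0]
contact_force: [-0.7, 0.2, -2.0]
width: 0.481
grasp_force: 14.9
```

```bash
python3 go.py .5614 .2793 .1473 -11.2
```

```text
t 21.8 pos [0.5616 0.2789 0.3028] yaw -11.11 w 0.481 gf 14.9 F [-0.7  0.2 -2. ]
 travel cm in present axes [-0.02 -0.04 15.55]  in target axes [-0.03 -0.03 15.55]  rot [0.02 0.01 0.09]
```

>>> carry_out(
  rows=[
    {"travel": [0,0,3],"rotation": [0,0,0],"grip": -1},
    {"travel": [0,0,5],"rotation": [0,0,0],"grip": -1},
    {"travel": [0,0,4],"rotation": [0,0,0],"grip": -1},
    {"travel": [0,0,2.2],"rotation": [0,0,0],"grip": -1},
    {"travel": [0,0,1.2],"rotation": [0,0,0],"grip": -1},
    {"travel": [0,0,0.2],"rotation": [0,0,0],"grip": -1},
    {"travel": [0,0,0],"rotation": [0,0,0],"grip": -1},
  ],
)

```text
time: 22.62
ee_pos: [0.5622, 0.2792, 0.1479]
eef_rot: [-0.0, 0.995, -0.098, 0.001]
contact_force: [-0.1, 0.3, -2.5]
width: 0.48
grasp_force: 15.0
```

>>> carry_out(
  rows=[
    {"travel": [0,0,0.05],"rotation": [0,0,0],"grip": -1},
    {"travel": [0,0,0],"rotation": [0,0,0],"grip": 1},
    {"travel": [0,0,0],"rotation": [0,0,0],"grip": 1},
    {"travel": [0,0,0],"rotation": [0,0,0],"grip": 1},
    {"travel": [0,0,0],"rotation": [0,0,0],"grip": 1},
    {"travel": [0,0,-5],"rotation": [0,0,0],"grip": 1},
    {"travel": [0,0,-5],"rotation": [0,0,0],"grip": 1},
    {"travel": [0,0,-4],"rotation": [0,0,0],"grip": 1},
    {"travel": [0,0,0],"rotation": [0,0,-10.5],"grip": 1},
    {"travel": [0,0,0],"rotation": [0,0,-10.5],"grip": 1},
    {"travel": [0,0,0],"rotation": [0,0,0],"grip": 1},
  ],
)

```text
time: 24.0
ee_pos: [0.5617, 0.2789, 0.2866]
eef_rot: [-0.0, 0.996, 0.084, -0.0]
contact_force: [0.1, 0.3, 0.1]
width: 0.997
grasp_force: 0.0
```

```bash
python3 go.py .5415 -.307 .29 9.9; python3 - <<'E'
from cell import optics
import cv2,numpy as np
f=optics.get_image("top")["frame"]; g=optics.get_image("scene")["frame"]
a=cv2.resize(f[150:350,150:250],(300,600)); b=cv2.resize(g[170:350,390:540],(500,600))
cv2.imwrite("pics/chk1.png",np.hstack([a,b])[:,:,::-1])
E
```

```text
t 24.0 pos [0.5617 0.2789 0.2866] yaw 9.65 w 0.997 gf 0.0 F [0.1 0.3 0.1]
 travel cm in present axes [-11.81  57.43  -0.35]  in target axes [-12.06  57.38  -0.34]  rot [-0.01  0.   -0.25]
```

View pics/chk1.png

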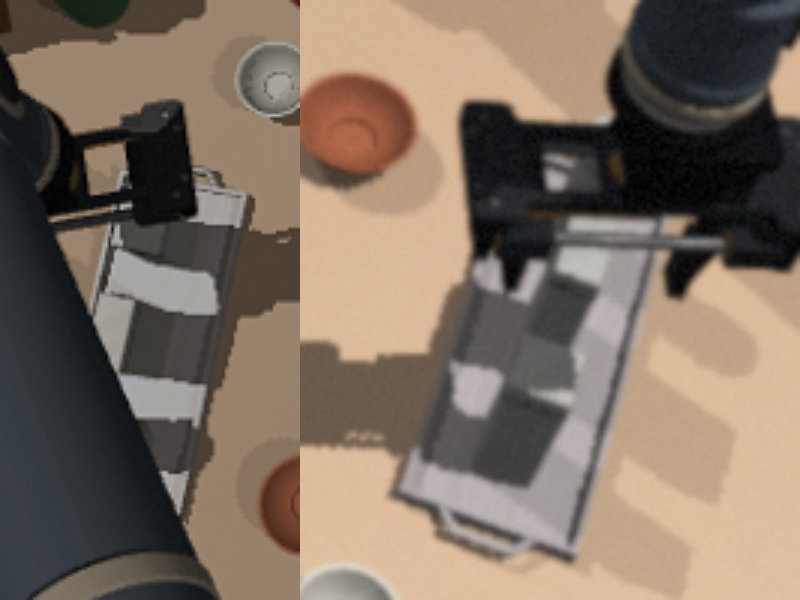

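The arm covers part of the view. The square tin stands in the tray at about (520,430) in the right pane with the flat one behind it, and the three upright shadows match three standing tins.

>>> carry_out(
  rows=[
    {"travel": [-1,4.8,0],"rotation": [0,0,0],"grip": 1},
    {"travel": [-1,4.8,0],"rotation": [0,0,0],"grip": 1},
    {"travel": [-1,4.8,0],"rotation": [0,0,0],"grip": 1},
    {"travel": [-1,4.8,0],"rotation": [0,0,0],"grip": 1},
    {"travel": [-1,4.8,0],"rotation": [0,0,0],"grip": 1},
    {"travel": [-1,4.8,0],"rotation": [0,0,0],"grip": 1},
    {"travel": [-1,4.8,0],"rotation": [0,0,0],"grip": 1},
    {"travel": [-1,4.8,0],"rotation": [0,0,0],"grip": 1},
    {"travel": [-1,4.8,0],"rotation": [0,0,0],"grip": 1},
    {"travel": [-1,4.8,0],"rotation": [0,0,0],"grip": 1},
    {"travel": [-1,4.8,0],"rotation": [0,0,0],"grip": 1},
    {"travel": [-0.8,4.6,0],"rotation": [0,0,0],"grip": 1},
  ],
)

```text
time: 25.6
ee_pos: [0.5426, -0.3083, 0.2866]
eef_rot: [0.0, 0.996, 0.084, 0.0]
contact_force: [0.4, 0.7, -0.0]
width: 0.999
grasp_force: 0.0
```

>>> carry_out(
  rows=[
    {"travel": [0,0,0],"rotation": [0,0,0],"grip": 1},
    {"travel": [0,0,0],"rotation": [0,0,0],"grip": 1},
  ],
)

```text
time: 25.85
ee_pos: [0.543, -0.3059, 0.2862]
eef_rot: [-0.0, 0.996, 0.085, -0.0]
contact_force: [0.4, 1.6, 0.2]
width: 1.0
grasp_force: 0.0
```

```bash
python3 go.py .5415 -.307 .096 9.9
```

```text
t 25.9 pos [ 0.543  -0.3059  0.2862] yaw 9.73 w 1.000 gf 0.0 F [0.4 1.6 0.2]
 travel cm in present axes [-0.16  0.1  19.02]  in target axes [-0.17  0.08 19.02]  rot [-0.06  0.01 -0.17]
```

>>> carry_out(
  rows=[
    {"travel": [-0.15,0.1,4.5],"rotation": [0,0,0],"grip": 1},
    {"travel": [0,0,5],"rotation": [0,0,0],"grip": 1},
    {"travel": [0,0,4.5],"rotation": [0,0,0],"grip": 1},
    {"travel": [0,0,3],"rotation": [0,0,0],"grip": 1},
    {"travel": [0,0,2],"rotation": [0,0,0],"grip": 1},
    {"travel": [0,0,0],"rotation": [0,0,0],"grip": 1},
    {"travel": [0,0,0],"rotation": [0,0,0],"grip": -1},
    {"travel": [0,0,0],"rotation": [0,0,0],"grip": -1},
    {"travel": [0,0,0],"rotation": [0,0,0],"grip": -1},
    {"travel": [0,0,0],"rotation": [0,0,0],"grip": -1},
    {"travel": [0,0,0],"rotation": [0,0,0],"grip": -1},
    {"travel": [0,0,0],"rotation": [0,0,0],"grip": -1},
  ],
)

```text
time: 27.35
ee_pos: [0.5416, -0.3079, 0.0968]
eef_rot: [0.0, 0.996, 0.085, 0.0]
contact_force: [-1.0, 0.6, 2.2]
width: 0.547
grasp_force: 15.0
```

>>> carry_out(
  rows=[
    {"travel": [0,0,0],"rotation": [0,0,0],"grip": -1},
    {"travel": [0,0,0],"rotation": [0,0,0],"grip": -1},
  ],
)

```text
time: 27.6
ee_pos: [0.5416, -0.3078, 0.0968]
eef_rot: [0.0, 0.996, 0.085, 0.0]
contact_force: [-0.4, 0.2, 2.7]
width: 0.547
grasp_force: 15.0
```

```bash
python3 go.py .568 .002 .22 9.9
```

```text
t 27.6 pos [ 0.5416 -0.3078  0.0968] yaw 9.77 w 0.547 gf 15.0 F [-0.4  0.2  2.7]
 travel cm in present axes [  7.86 -30.09 -12.32]  in target axes [  7.93 -30.07 -12.32]  rot [ 0.   -0.01 -0.13]
```

>>> carry_out(
  rows=[
    {"travel": [0,0,-3],"rotation": [0,0,0],"grip": -1},
    {"travel": [0,0,-5],"rotation": [0,0,0],"grip": -1},
    {"travel": [0,0,-5],"rotation": [0,0,0],"grip": -1},
    {"travel": [0,-5,0],"rotation": [0,0,0],"grip": -1},
    {"travel": [0,-5,0],"rotation": [0,0,0],"grip": -1},
    {"travel": [0,-5,0],"rotation": [0,0,0],"grip": -1},
    {"travel": [0,-5,0],"rotation": [0,0,0],"grip": -1},
    {"travel": [0,-5,0],"rotation": [0,0,0],"grip": -1},
    {"travel": [0,-5,0],"rotation": [0,0,0],"grip": -1},
    {"travel": [0,0,0],"rotation": [0,0,0],"grip": -1},
    {"travel": [0,0,0],"rotation": [0,0,0],"grip": -1},
  ],
)

```text
time: 28.98
ee_pos: [0.4906, -0.0128, 0.2264]
eef_rot: [0.0, 0.996, 0.085, -0.0]
contact_force: [0.9, -0.3, -1.1]
width: 0.549
grasp_force: 15.0
```

```bash
python3 - <<'E'
from h import *
from cell import readout,optics
s=readout.get_state(); im=optics.get_image("wrist")
f=im["frame"]; u=proj(im,(.568,.002,.038),s)[0]; t=np.linspace(0,6.3,24)
ring=proj(im,np.c_[.568+.062*np.cos(t),.002+.062*np.sin(t),np.full(24,.038)],s)
f=f.copy()
for q in list(ring)+[u]: cv2.circle(f,tuple(map(int,q.round())),2,(255,0,0),-1)
print(u); cv2.imwrite("pics/w3.png",f[:,:,::-1])
E
python3 go.py .568 .002 .12 9.8
```

```text
[318.90368311 132.42083252]
t 29.0 pos [ 0.4907 -0.0134  0.2264] yaw 9.67 w 0.547 gf 15.0 F [ 0.4 -0.5 -0.7]
 travel cm in present axes [ 7.88 -0.23 10.64]  in target axes [ 7.88 -0.21 10.64]  rot [ 0.04  0.01 -0.13]
```

View pics/w3.png

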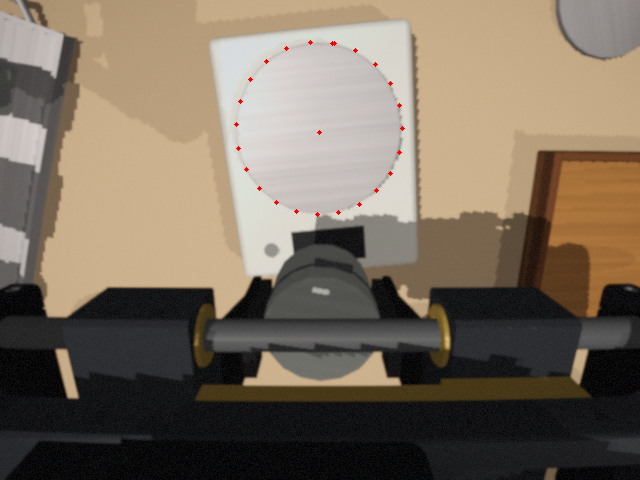

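The predicted ring sits on the pan's rim, centre (319,132).

>>> carry_out(
  rows=[
    {"travel": [4,-0.2,0],"rotation": [0,0,0],"grip": -1},
    {"travel": [3.9,0,0],"rotation": [0,0,0],"grip": -1},
    {"travel": [0,0,4],"rotation": [0,0,0],"grip": -1},
    {"travel": [0,0,4],"rotation": [0,0,0],"grip": -1},
    {"travel": [0,0,1.5],"rotation": [0,0,0],"grip": -1},
    {"travel": [0,0,0.7],"rotation": [0,0,0],"grip": -1},
    {"travel": [0,0,0],"rotation": [0,0,0],"grip": -1},
    {"travel": [0,0,0],"rotation": [0,0,0],"grip": -1},
  ],
)

```text
time: 30.02
ee_pos: [0.569, 0.0031, 0.1259]
eef_rot: [0.0, 0.996, 0.085, 0.001]
contact_force: [0.4, 0.7, -1.4]
width: 0.549
grasp_force: 15.0
```

```bash
python3 go.py .568 .002 .1203 9.8
```

```text
t 30.0 pos [0.569  0.0031 0.1259] yaw 9.76 w 0.549 gf 15.0 F [ 0.4  0.7 -1.4]
 travel cm in present axes [-0.12  0.09  0.56]  in target axes [-0.12  0.09  0.56]  rot [ 0.02 -0.16 -0.04]
```

>>> carry_out(
  rows=[
    {"travel": [-0.1,0.1,0.5],"rotation": [0,0,0],"grip": -1},
    {"travel": [0,0,0.05],"rotation": [0,0,0],"grip": -1},
    {"travel": [0,0,0],"rotation": [0,0,0],"grip": -1},
  ],
)

```text
time: 30.4
ee_pos: [0.5677, 0.0019, 0.1198]
eef_rot: [0.0, 0.996, 0.085, 0.001]
contact_force: [-1.5, -1.3, 5.4]
width: 0.544
grasp_force: 15.0
```

>>> carry_out(
  rows=[
    {"travel": [0,0,0],"rotation": [0,0,0],"grip": 1},
    {"travel": [0,0,0],"rotation": [0,0,0],"grip": 1},
    {"travel": [0,0,0],"rotation": [0,0,0],"grip": 1},
    {"travel": [0,0,0],"rotation": [0,0,0],"grip": 1},
    {"travel": [0,0,-5],"rotation": [0,0,0],"grip": 1},
    {"travel": [0,0,-5],"rotation": [0,0,0],"grip": 1},
    {"travel": [0,0,-5],"rotation": [0,0,0],"grip": 1},
    {"travel": [-4,0,-3],"rotation": [0,0,7],"grip": 1},
    {"travel": [-4,0,0],"rotation": [0,0,7],"grip": 1},
    {"travel": [0,0,0],"rotation": [0,0,7],"grip": 1},
    {"travel": [0,0,0],"rotation": [0,0,0],"grip": 1},
    {"travel": [0,0,0],"rotation": [0,0,0],"grip": 1},
  ],
)

```text
time: 31.9
ee_pos: [0.4882, -0.0066, 0.299]
eef_rot: [0.0, 0.995, -0.097, 0.0]
contact_force: [-0.1, -0.6, -0.9]
width: 1.002
grasp_force: 0.0
```

```bash
python3 - <<'E'
from h import *
from cell import readout,optics
s=readout.get_state(); im=optics.get_image("wrist")
f=im["frame"].copy(); t=np.linspace(0,6.3,24)
for r_,z in((.024,.083),(.062,.038)):
  for q in proj(im,np.c_[.568+r_*np.cos(t),.002+r_*np.sin(t),np.full(24,z)],s): cv2.circle(f,tuple(map(int,q.round())),1,(255,0,0),-1)
for c,z in(((.4731,.2968),.132),((.5614,.2793),.118),((.3848,.3142),.126)):
    q=proj(im,(*c,z),s)[0]; print(q)
    cv2.circle(f,tuple(map(int,q.round())),3,(255,0,0),-1)
cv2.imwrite("pics/w4.png",f[:,:,::-1])
E
python3 go.py .5614 .2793 .28 -11.2
```

```text
[-29.01280551 325.83496689]
[-42.91715289 217.50185595]
[  4.3033547 408.8693335]
t 31.9 pos [ 0.4883 -0.0066  0.2989] yaw -11.14 w 0.998 gf 0.0 F [0.1 0.4 0. ]
 travel cm in present axes [  1.65 -29.47   1.88]  in target axes [  1.62 -29.47   1.89]  rot [0.01 0.01 0.06]
```

View pics/w4.png

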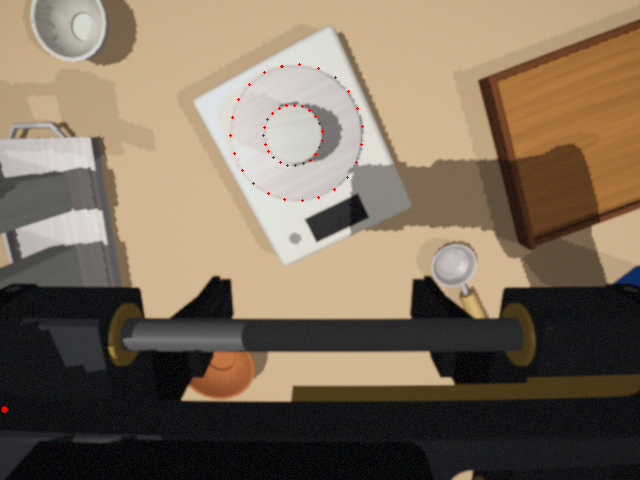

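The small tin stands at the pan's centre at (293,133), matching the predicted rings, and the tall tins stand in the tray. Now the square tin goes back.

>>> carry_out(
  rows=[
    {"travel": [0.3,-5,0],"rotation": [0,0,0],"grip": 1},
    {"travel": [0.3,-5,0],"rotation": [0,0,0],"grip": 1},
    {"travel": [0.3,-5,0],"rotation": [0,0,0],"grip": 1},
    {"travel": [0.3,-5,0],"rotation": [0,0,0],"grip": 1},
    {"travel": [0.3,-5,0],"rotation": [0,0,0],"grip": 1},
    {"travel": [0.2,-4.5,0],"rotation": [0,0,0],"grip": 1},
    {"travel": [0,0,0],"rotation": [0,0,0],"grip": 1},
    {"travel": [0,0,0],"rotation": [0,0,0],"grip": 1},
  ],
)

```text
time: 32.95
ee_pos: [0.5623, 0.2785, 0.2983]
eef_rot: [0.001, 0.995, -0.098, -0.0]
contact_force: [0.6, -0.5, -0.1]
width: 1.0
grasp_force: 0.0
```

```bash
python3 go.py .5622 .2792 .148 -11.2
```

```text
t 33.0 pos [0.5623 0.2785 0.2983] yaw -11.23 w 1.000 gf 0.0 F [ 0.6 -0.5 -0.1]
 travel cm in present axes [-1.000e-02 -9.000e-02  1.503e+01]  in target axes [-0.02 -0.06 15.03]  rot [ 0.1   0.04 -0.03]
```

>>> carry_out(
  rows=[
    {"travel": [0,0,5],"rotation": [0,0,0],"grip": 1},
    {"travel": [0,0,5],"rotation": [0,0,0],"grip": 1},
    {"travel": [0,0,3.5],"rotation": [0,0,0],"grip": 1},
    {"travel": [0,0,1.6],"rotation": [0,0,0],"grip": 1},
    {"travel": [0,0,0],"rotation": [0,0,0],"grip": 1},
    {"travel": [0,0,0],"rotation": [0,0,0],"grip": -1},
    {"travel": [0,0,0],"rotation": [0,0,0],"grip": -1},
    {"travel": [0,0,0],"rotation": [0,0,0],"grip": -1},
    {"travel": [0,0,0],"rotation": [0,0,0],"grip": -1},
    {"travel": [0,0,0],"rotation": [0,0,0],"grip": -1},
    {"travel": [0,0,0],"rotation": [0,0,0],"grip": -1},
    {"travel": [0,0,0],"rotation": [0,0,0],"grip": -1},
  ],
)

```text
time: 34.45
ee_pos: [0.5621, 0.2793, 0.1481]
eef_rot: [0.0, 0.995, -0.098, 0.0]
contact_force: [-0.2, 0.5, 1.1]
width: 0.482
grasp_force: 15.0
```

>>> carry_out(
  rows=[
    {"travel": [0,0,-3],"rotation": [0,0,0],"grip": -1},
    {"travel": [0,0,-5],"rotation": [0,0,0],"grip": -1},
    {"travel": [0,0,-5],"rotation": [0,0,0],"grip": -1},
    {"travel": [0,0,-3],"rotation": [0,0,0],"grip": -1},
    {"travel": [0,0,0],"rotation": [0,0,-9.5],"grip": -1},
    {"travel": [0,0,0],"rotation": [0,0,-9.5],"grip": -1},
    {"travel": [0,0,0],"rotation": [0,0,0],"grip": -1},
  ],
)

```text
time: 35.33
ee_pos: [0.5618, 0.2791, 0.3075]
eef_rot: [0.0, 0.998, 0.067, -0.0]
contact_force: [-0.2, -0.5, -1.8]
width: 0.482
grasp_force: 15.0
```

```bash
python3 go.py .557 -.3665 .30 7.8
```

```text
t 35.3 pos [0.5618 0.2791 0.3075] yaw 7.66 w 0.482 gf 15.0 F [-0.2 -0.5 -1.8]
 travel cm in present axes [-9.08 63.92  0.77]  in target axes [-9.24 63.9   0.75]  rot [ 0.01  0.06 -0.14]
```

>>> carry_out(
  rows=[
    {"travel": [-0.7,5,0],"rotation": [0,0,0],"grip": -1},
    {"travel": [-0.8,5.5,0],"rotation": [0,0,0],"grip": -1},
    {"travel": [-0.8,5.5,0],"rotation": [0,0,0],"grip": -1},
    {"travel": [-0.8,5.5,0],"rotation": [0,0,0],"grip": -1},
    {"travel": [-0.8,5.5,0],"rotation": [0,0,0],"grip": -1},
    {"travel": [-0.8,5.5,0],"rotation": [0,0,0],"grip": -1},
    {"travel": [-0.8,5.5,0],"rotation": [0,0,0],"grip": -1},
    {"travel": [-0.8,5.5,0],"rotation": [0,0,0],"grip": -1},
    {"travel": [-0.8,5.5,0],"rotation": [0,0,0],"grip": -1},
    {"travel": [-0.8,5.5,0],"rotation": [0,0,0],"grip": -1},
    {"travel": [-0.8,5.5,0],"rotation": [0,0,0],"grip": -1},
    {"travel": [-0.5,4,0],"rotation": [0,0,0],"grip": -1},
  ],
)

```text
time: 36.83
ee_pos: [0.5565, -0.3702, 0.3076]
eef_rot: [0.0, 0.998, 0.065, -0.001]
contact_force: [-0.5, -0.2, -1.1]
width: 0.481
grasp_force: 15.0
```

>>> carry_out(
  rows=[
    {"travel": [0,0,0],"rotation": [0,0,0],"grip": -1},
    {"travel": [0,0,0],"rotation": [0,0,0],"grip": -1},
  ],
)

```text
time: 37.08
ee_pos: [0.5577, -0.3662, 0.3074]
eef_rot: [-0.001, 0.998, 0.067, -0.0]
contact_force: [0.7, 0.9, -1.4]
width: 0.481
grasp_force: 15.0
```

```bash
python3 go.py .557 -.3665 .1585 7.8
```

```text
t 37.1 pos [ 0.5577 -0.3662  0.3074] yaw 7.73 w 0.481 gf 15.0 F [ 0.7  0.9 -1.4]
 travel cm in present axes [-0.06  0.05 14.89]  in target axes [-0.07  0.03 14.89]  rot [-0.09  0.02 -0.07]
```

>>> carry_out(
  rows=[
    {"travel": [0,0,3],"rotation": [0,0,0],"grip": -1},
    {"travel": [0,0,5],"rotation": [0,0,0],"grip": -1},
    {"travel": [0,0,4],"rotation": [0,0,0],"grip": -1},
    {"travel": [0,0,2],"rotation": [0,0,0],"grip": -1},
    {"travel": [0,0,0.9],"rotation": [0,0,0],"grip": -1},
    {"travel": [0,0,0.1],"rotation": [0,0,0],"grip": -1},
    {"travel": [0,0,0],"rotation": [0,0,0],"grip": -1},
    {"travel": [0,0,0],"rotation": [0,0,0],"grip": -1},
  ],
)

```text
time: 38.08
ee_pos: [0.5579, -0.3675, 0.159]
eef_rot: [0.001, 0.998, 0.068, 0.001]
contact_force: [-0.0, 0.6, -1.8]
width: 0.48
grasp_force: 15.0
```

>>> carry_out(
  rows=[
    {"travel": [0,0,0.1],"rotation": [0,0,0],"grip": -1},
    {"travel": [0,0,0],"rotation": [0,0,0],"grip": -1},
    {"travel": [0,0,0],"rotation": [0,0,0],"grip": 1},
    {"travel": [0,0,0],"rotation": [0,0,0],"grip": 1},
    {"travel": [0,0,0],"rotation": [0,0,0],"grip": 1},
    {"travel": [0,0,0],"rotation": [0,0,0],"grip": 1},
    {"travel": [0,0,-5],"rotation": [0,0,0],"grip": 1},
    {"travel": [0,0,-5],"rotation": [0,0,0],"grip": 1},
    {"travel": [0,0,-4],"rotation": [0,0,0],"grip": 1},
    {"travel": [0,0,0],"rotation": [0,0,0],"grip": 1},
    {"travel": [0,0,0],"rotation": [0,0,0],"grip": 1},
  ],
)

```text
time: 39.45
ee_pos: [0.5571, -0.3669, 0.2963]
eef_rot: [-0.0, 0.998, 0.068, -0.0]
contact_force: [0.5, -0.2, -0.9]
width: 0.998
grasp_force: 0.0
```

```bash
python3 go.py .4731 .2965 .29 -11.2
```

```text
t 39.5 pos [ 0.5571 -0.3669  0.2963] yaw 7.78 w 0.998 gf 0.0 F [ 0.5 -0.2 -0.9]
 travel cm in present axes [  0.66 -66.87   0.68]  in target axes [-21.12 -63.45   0.63]  rot [-0.04  0.06 18.98]
```

>>> carry_out(
  rows=[
    {"travel": [0,-5.6,0],"rotation": [0,0,0],"grip": 1},
    {"travel": [0,-5.6,0],"rotation": [0,0,0],"grip": 1},
    {"travel": [0,-5.6,0],"rotation": [0,0,0],"grip": 1},
    {"travel": [0,-5.6,0],"rotation": [0,0,0],"grip": 1},
    {"travel": [0,-5.6,0],"rotation": [0,0,0],"grip": 1},
    {"travel": [0,-5.6,0],"rotation": [0,0,0],"grip": 1},
    {"travel": [0,-5.6,0],"rotation": [0,0,0],"grip": 1},
    {"travel": [0,-5.6,0],"rotation": [0,0,0],"grip": 1},
    {"travel": [0,-5.6,0],"rotation": [0,0,0],"grip": 1},
    {"travel": [0,-5.6,0],"rotation": [0,0,0],"grip": 1},
    {"travel": [0.6,-5.6,0],"rotation": [0,0,0],"grip": 1},
    {"travel": [0,-5.3,0],"rotation": [0,0,0],"grip": 1},
  ],
)

```text
time: 40.95
ee_pos: [0.4721, 0.2978, 0.2952]
eef_rot: [0.001, 0.998, 0.068, -0.001]
contact_force: [0.4, 0.5, -0.0]
width: 1.001
grasp_force: 0.0
```

>>> carry_out(
  rows=[
    {"travel": [0,0,0],"rotation": [0,0,9.5],"grip": 1},
    {"travel": [0,0,0],"rotation": [0,0,9.5],"grip": 1},
    {"travel": [0,0,0],"rotation": [0,0,0],"grip": 1},
    {"travel": [0,0,0],"rotation": [0,0,0],"grip": 1},
  ],
)

```text
time: 41.45
ee_pos: [0.4726, 0.2962, 0.2961]
eef_rot: [0.001, 0.995, -0.097, -0.001]
contact_force: [-0.5, 0.6, -0.5]
width: 1.0
grasp_force: 0.0
```

```bash
python3 go.py .4731 .2965 .152 -11.2
```

```text
t 41.5 pos [0.4726 0.2962 0.2961] yaw -11.09 w 1.000 gf 0.0 F [-0.5  0.6 -0.5]
 travel cm in present axes [ 0.06 -0.06 14.41]  in target axes [ 0.04 -0.04 14.41]  rot [0.07 0.07 0.11]
```

>>> carry_out(
  rows=[
    {"travel": [0,0,5],"rotation": [0,0,0],"grip": 1},
    {"travel": [0,0,5],"rotation": [0,0,0],"grip": 1},
    {"travel": [0,0,3],"rotation": [0,0,0],"grip": 1},
    {"travel": [0,0,1.4],"rotation": [0,0,0],"grip": 1},
    {"travel": [0,0,0],"rotation": [0,0,0],"grip": -1},
    {"travel": [0,0,0],"rotation": [0,0,0],"grip": -1},
    {"travel": [0,0,0],"rotation": [0,0,0],"grip": -1},
    {"travel": [0,0,0],"rotation": [0,0,0],"grip": -1},
    {"travel": [0,0,0],"rotation": [0,0,0],"grip": -1},
    {"travel": [0,0,0],"rotation": [0,0,0],"grip": -1},
    {"travel": [0,0,0],"rotation": [0,0,0],"grip": -1},
    {"travel": [0,0,0],"rotation": [0,0,0],"grip": -1},
  ],
)

```text
time: 42.95
ee_pos: [0.4729, 0.2964, 0.1531]
eef_rot: [0.0, 0.995, -0.098, 0.0]
contact_force: [0.1, -0.7, 0.4]
width: 0.368
grasp_force: 15.0
```

>>> carry_out(
  rows=[
    {"travel": [0,0,0],"rotation": [0,0,0],"grip": -1},
    {"travel": [0,0,0],"rotation": [0,0,0],"grip": -1},
    {"travel": [0,0,-3],"rotation": [0,0,0],"grip": -1},
    {"travel": [0,0,-5],"rotation": [0,0,0],"grip": -1},
    {"travel": [0,0,-5],"rotation": [0,0,0],"grip": -1},
    {"travel": [0,0,-3],"rotation": [0,0,0],"grip": -1},
    {"travel": [0,0,0],"rotation": [0,0,-10.3],"grip": -1},
    {"travel": [0,0,0],"rotation": [0,0,-10.3],"grip": -1},
    {"travel": [0,0,0],"rotation": [0,0,0],"grip": -1},
    {"travel": [0,0,0],"rotation": [0,0,0],"grip": -1},
  ],
)

```text
time: 44.2
ee_pos: [0.4728, 0.2962, 0.3126]
eef_rot: [0.0, 0.997, 0.08, -0.0]
contact_force: [0.3, 0.1, -1.3]
width: 0.365
grasp_force: 15.0
```

```bash
python3 go.py .5329 -.2424 .30 9.4
```

```text
t 44.2 pos [0.4728 0.2962 0.3126] yaw 9.22 w 0.365 gf 15.0 F [ 0.3  0.1 -1.3]
 travel cm in present axes [-2.7  54.13  1.29]  in target axes [-2.87 54.12  1.26]  rot [ 0.02  0.03 -0.18]
```

>>> carry_out(
  rows=[
    {"travel": [-0.2,4.6,0],"rotation": [0,0,0],"grip": -1},
    {"travel": [-0.3,5,0],"rotation": [0,0,0],"grip": -1},
    {"travel": [-0.3,5,0],"rotation": [0,0,0],"grip": -1},
    {"travel": [-0.3,5,0],"rotation": [0,0,0],"grip": -1},
    {"travel": [-0.3,5,0],"rotation": [0,0,0],"grip": -1},
    {"travel": [-0.3,5,0],"rotation": [0,0,0],"grip": -1},
    {"travel": [-0.3,5,0],"rotation": [0,0,0],"grip": -1},
    {"travel": [-0.3,5,0],"rotation": [0,0,0],"grip": -1},
    {"travel": [-0.3,5,0],"rotation": [0,0,0],"grip": -1},
    {"travel": [-0.1,5,0],"rotation": [0,0,0],"grip": -1},
    {"travel": [0,4.5,0],"rotation": [0,0,-0.2],"grip": -1},
    {"travel": [0,0,0],"rotation": [0,0,0],"grip": -1},
  ],
)

```text
time: 45.7
ee_pos: [0.5336, -0.2463, 0.3126]
eef_rot: [0.001, 0.997, 0.079, -0.0]
contact_force: [0.7, 0.3, -1.0]
width: 0.365
grasp_force: 15.0
```

>>> carry_out(
  rows=[
    {"travel": [0,0,0],"rotation": [0,0,0],"grip": -1},
    {"travel": [0,0,0],"rotation": [0,0,0],"grip": -1},
  ],
)

```text
time: 45.95
ee_pos: [0.5346, -0.24, 0.313]
eef_rot: [-0.0, 0.996, 0.084, -0.0]
contact_force: [0.1, 0.0, -1.2]
width: 0.367
grasp_force: 15.0
```

```bash
python3 go.py .5329 -.2424 .1645 9.4
```

```text
t 46.0 pos [ 0.5346 -0.24    0.313 ] yaw 9.69 w 0.367 gf 15.0 F [ 0.1  0.  -1.2]
 travel cm in present axes [-0.21  0.22 14.85]  in target axes [-0.21  0.21 14.85]  rot [-0.04 -0.    0.29]
```

>>> carry_out(
  rows=[
    {"travel": [-0.15,0.1,3],"rotation": [0,0,0],"grip": -1},
    {"travel": [0,0,5],"rotation": [0,0,0],"grip": -1},
    {"travel": [0,0,4],"rotation": [0,0,0],"grip": -1},
    {"travel": [0,0,2],"rotation": [0,0,0],"grip": -1},
    {"travel": [0,0,0.8],"rotation": [0,0,0],"grip": -1},
    {"travel": [0,0,0],"rotation": [0,0,0],"grip": -1},
    {"travel": [0,0,0],"rotation": [0,0,0],"grip": -1},
    {"travel": [0,0,0],"rotation": [0,0,0],"grip": -1},
  ],
)

```text
time: 46.95
ee_pos: [0.5335, -0.2431, 0.1659]
eef_rot: [0.0, 0.997, 0.083, 0.001]
contact_force: [0.2, 0.2, -1.1]
width: 0.372
grasp_force: 15.0
```

```bash
python3 go.py .5329 -.2424 .1642 9.4
```

```text
t 47.0 pos [ 0.5335 -0.2431  0.1659] yaw 9.58 w 0.372 gf 15.0 F [ 0.2  0.2 -1.1]
 travel cm in present axes [-0.05 -0.08  0.17]  in target axes [-0.05 -0.08  0.17]  rot [ 0.05 -0.09  0.18]
```

>>> carry_out(
  rows=[
    {"travel": [0,0,0.17],"rotation": [0,0,0],"grip": -1},
    {"travel": [0,0,0],"rotation": [0,0,0],"grip": -1},
    {"travel": [0,0,0],"rotation": [0,0,0],"grip": 1},
    {"travel": [0,0,0],"rotation": [0,0,0],"grip": 1},
    {"travel": [0,0,0],"rotation": [0,0,0],"grip": 1},
    {"travel": [0,0,0],"rotation": [0,0,0],"grip": 1},
    {"travel": [0,0,-5],"rotation": [0,0,0],"grip": 1},
    {"travel": [0,0,-5],"rotation": [0,0,0],"grip": 1},
    {"travel": [0,0,-4],"rotation": [0,0,0],"grip": 1},
    {"travel": [0,0,0],"rotation": [0,0,10.3],"grip": 1},
    {"travel": [0,0,0],"rotation": [0,0,10.4],"grip": 1},
    {"travel": [0,0,0],"rotation": [0,0,0],"grip": 1},
  ],
)

```text
time: 48.45
ee_pos: [0.533, -0.2429, 0.3034]
eef_rot: [0.0, 0.995, -0.096, -0.0]
contact_force: [0.1, 0.2, 0.0]
width: 0.999
grasp_force: 0.0
```

```bash
python3 go.py .385 .315 .29 -11.2
```

```text
t 48.5 pos [ 0.533  -0.2429  0.3034] yaw -11.00 w 0.999 gf 0.0 F [0.1 0.2 0. ]
 travel cm in present axes [-25.17 -51.94   1.33]  in target axes [-25.35 -51.85   1.34]  rot [ 0.01 -0.    0.2 ]
```

>>> carry_out(
  rows=[
    {"travel": [-1,-5.2,0],"rotation": [0,0,0],"grip": 1},
    {"travel": [-1,-5.2,0],"rotation": [0,0,0],"grip": 1},
    {"travel": [-1,-5.2,0],"rotation": [0,0,0],"grip": 1},
    {"travel": [-1,-5.2,0],"rotation": [0,0,0],"grip": 1},
    {"travel": [-1,-5.2,0],"rotation": [0,0,0],"grip": 1},
    {"travel": [-2.7,-5.2,0],"rotation": [0,0,0],"grip": 1},
    {"travel": [-3.5,-4.2,0],"rotation": [0,0,0],"grip": 1},
    {"travel": [-3.5,-4.2,0],"rotation": [0,0,0],"grip": 1},
    {"travel": [-3.5,-4.2,0],"rotation": [0,0,0],"grip": 1},
    {"travel": [-3.5,-4.2,0],"rotation": [0,0,0],"grip": 1},
    {"travel": [-3.5,-4,0],"rotation": [0,0,0],"grip": 1},
    {"travel": [0,0,0],"rotation": [0,0,0],"grip": 1},
  ],
)

```text
time: 49.95
ee_pos: [0.3832, 0.3198, 0.3034]
eef_rot: [-0.001, 0.996, -0.091, -0.0]
contact_force: [-1.1, 0.0, 0.3]
width: 1.005
grasp_force: 0.0
```

>>> carry_out(
  rows=[
    {"travel": [0,0,0],"rotation": [0,0,0],"grip": 1},
  ],
)

```text
time: 50.08
ee_pos: [0.3865, 0.3153, 0.3031]
eef_rot: [0.0, 0.995, -0.096, 0.0]
contact_force: [-0.1, 0.1, 0.0]
width: 1.003
grasp_force: 0.0
```

```bash
python3 go.py .385 .315 .1488 -11.2
```

```text
t 50.1 pos [0.3865 0.3153 0.3031] yaw -11.04 w 1.003 gf 0.0 F [-0.1  0.1  0. ]
 travel cm in present axes [-0.14  0.04 15.43]  in target axes [-0.14  0.06 15.43]  rot [ 0.05 -0.02  0.16]
```

>>> carry_out(
  rows=[
    {"travel": [-0.1,0,5],"rotation": [0,0,0],"grip": 1},
    {"travel": [0,0,5],"rotation": [0,0,0],"grip": 1},
    {"travel": [0,0,4],"rotation": [0,0,0],"grip": 1},
    {"travel": [0,0,1.5],"rotation": [0,0,0],"grip": 1},
    {"travel": [0,0,0],"rotation": [0,0,0],"grip": 1},
    {"travel": [0,0,0],"rotation": [0,0,0],"grip": -1},
    {"travel": [0,0,0],"rotation": [0,0,0],"grip": -1},
    {"travel": [0,0,0],"rotation": [0,0,0],"grip": -1},
    {"travel": [0,0,0],"rotation": [0,0,0],"grip": -1},
    {"travel": [0,0,0],"rotation": [0,0,0],"grip": -1},
    {"travel": [0,0,0],"rotation": [0,0,0],"grip": -1},
    {"travel": [0,0,0],"rotation": [0,0,0],"grip": -1},
  ],
)

```text
time: 51.58
ee_pos: [0.3852, 0.3161, 0.1485]
eef_rot: [0.0, 0.995, -0.097, 0.0]
contact_force: [-0.0, -0.6, 3.6]
width: 0.527
grasp_force: 15.0
```

>>> carry_out(
  rows=[
    {"travel": [0,0,-3],"rotation": [0,0,0],"grip": -1},
    {"travel": [0,0,-5],"rotation": [0,0,0],"grip": -1},
    {"travel": [0,0,-5],"rotation": [0,0,0],"grip": -1},
    {"travel": [0,0,-3],"rotation": [0,0,0],"grip": -1},
    {"travel": [3.5,4,0],"rotation": [0,0,0],"grip": -1},
    {"travel": [3.5,4,0],"rotation": [0,0,0],"grip": -1},
    {"travel": [3.5,4,0],"rotation": [0,0,0],"grip": -1},
    {"travel": [3.5,5,0],"rotation": [0,0,0],"grip": -1},
    {"travel": [3.5,5,0],"rotation": [0,0,0],"grip": -1},
    {"travel": [3.5,5,0],"rotation": [0,0,0],"grip": -1},
    {"travel": [1,5,0],"rotation": [0,0,0],"grip": -1},
    {"travel": [0,5,0],"rotation": [0,0,0],"grip": -1},
  ],
)

```text
time: 53.08
ee_pos: [0.5296, -0.0913, 0.3075]
eef_rot: [0.0, 0.995, -0.097, -0.001]
contact_force: [1.0, 0.2, -1.5]
width: 0.526
grasp_force: 15.0
```

```bash
python3 go.py .481 -.3185 .30 10
```

```text
t 53.1 pos [ 0.5296 -0.0913  0.3075] yaw -11.15 w 0.526 gf 15.0 F [ 1.   0.2 -1.5]
 travel cm in present axes [-0.37 23.23  0.76]  in target axes [-8.73 21.53  0.75]  rot [ 2.000e-02  6.000e-02 -2.115e+01]
```

>>> carry_out(
  rows=[
    {"travel": [-0.3,4.5,0],"rotation": [0,0,0],"grip": -1},
    {"travel": [0,4.5,0],"rotation": [0,0,0],"grip": -1},
    {"travel": [0,4.5,0],"rotation": [0,0,0],"grip": -1},
    {"travel": [0,4.5,0],"rotation": [0,0,0],"grip": -1},
    {"travel": [0,4,0],"rotation": [0,0,0],"grip": -1},
    {"travel": [0,0,0],"rotation": [0,0,-10.6],"grip": -1},
    {"travel": [0,0,0],"rotation": [0,0,-10.5],"grip": -1},
    {"travel": [0,0,0],"rotation": [0,0,0],"grip": -1},
    {"travel": [0,0,0],"rotation": [0,0,0],"grip": -1},
  ],
)

```text
time: 54.2
ee_pos: [0.4841, -0.3046, 0.308]
eef_rot: [-0.0, 0.996, 0.086, -0.0]
contact_force: [-0.1, -0.7, -1.0]
width: 0.526
grasp_force: 15.0
```

```bash
python3 go.py .4813 -.3185 .16 10
```

```text
t 54.2 pos [ 0.4841 -0.3046  0.308 ] yaw 9.83 w 0.526 gf 15.0 F [-0.1 -0.7 -1. ]
 travel cm in present axes [-0.5   1.33 14.8 ]  in target axes [-0.52  1.32 14.8 ]  rot [-0.02  0.03 -0.17]
```

>>> carry_out(
  rows=[
    {"travel": [-0.5,1.3,0],"rotation": [0,0,0],"grip": -1},
    {"travel": [0,0,3],"rotation": [0,0,0],"grip": -1},
    {"travel": [0,0,5],"rotation": [0,0,0],"grip": -1},
    {"travel": [0,0,4],"rotation": [0,0,0],"grip": -1},
    {"travel": [0,0,2],"rotation": [0,0,0],"grip": -1},
    {"travel": [0,0,0.8],"rotation": [0,0,0],"grip": -1},
    {"travel": [0,0,0.1],"rotation": [0,0,0],"grip": -1},
    {"travel": [0,0,0],"rotation": [0,0,0],"grip": -1},
    {"travel": [0,0,0],"rotation": [0,0,0],"grip": -1},
  ],
)

```text
time: 55.32
ee_pos: [0.4819, -0.3186, 0.16]
eef_rot: [0.0, 0.996, 0.087, 0.001]
contact_force: [-0.4, -0.4, -1.7]
width: 0.527
grasp_force: 15.0
```

```bash
python3 go.py .4813 -.3185 .16 10
```

```text
t 55.3 pos [ 0.4819 -0.3186  0.16  ] yaw 9.97 w 0.527 gf 15.0 F [-0.4 -0.4 -1.7]
 travel cm in present axes [-0.06 -0.02  0.  ]  in target axes [-0.06 -0.02  0.  ]  rot [ 0.05 -0.06 -0.03]
```

>>> carry_out(
  rows=[
    {"travel": [0,0,0.05],"rotation": [0,0,0],"grip": -1},
    {"travel": [0,0,0],"rotation": [0,0,0],"grip": 1},
    {"travel": [0,0,0],"rotation": [0,0,0],"grip": 1},
    {"travel": [0,0,0],"rotation": [0,0,0],"grip": 1},
    {"travel": [0,0,0],"rotation": [0,0,0],"grip": 1},
    {"travel": [0,0,-5],"rotation": [0,0,0],"grip": 1},
    {"travel": [0,0,-5],"rotation": [0,0,0],"grip": 1},
    {"travel": [0,0,-4],"rotation": [0,0,0],"grip": 1},
    {"travel": [-4,0,0],"rotation": [0,0,0],"grip": 1},
    {"travel": [-2,0,0],"rotation": [0,0,0],"grip": 1},
    {"travel": [0,0,0],"rotation": [0,0,0],"grip": 1},
    {"travel": [0,0,0],"rotation": [0,0,0],"grip": 1},
  ],
)

```text
time: 56.82
ee_pos: [0.4235, -0.3282, 0.2985]
eef_rot: [-0.0, 0.996, 0.087, 0.0]
contact_force: [0.4, 0.1, 0.2]
width: 1.001
grasp_force: 0.0
```

```bash
python3 - <<'E'
from h import *
from cell import readout,optics
s=readout.get_state(); im=optics.get_image("wrist"); s1,i1=pickle.load(open("w1.pkl","rb"))
print(s["ee_pos"],s["contact_force"])
f=im["frame"].copy()
for n,(uv,z) in dict(round=((330,247),.137),flat=((231,159),.143),square=((417,155),.129)).items():
    p=cast(i1,[uv],z,s1)[0]; u=proj(im,p,s)[0]; print(n,p.round(4),u.round(1)); cv2.circle(f,tuple(map(int,u.round())),3,(255,0,0),-1)
cv2.imwrite("pics/w5.png",f[:,:,::-1])
E
```

```text
[ 0.42350938 -0.32822552  0.29845297] [0.42263857 0.1439516  0.23360612]
round [ 0.4845 -0.319   0.137 ] [323.3 158.3]
flat [ 0.5337 -0.2435  0.143 ] [219.   59.9]
square [ 0.5582 -0.3662  0.129 ] [412.6  59.3]
```

View pics/w5.png

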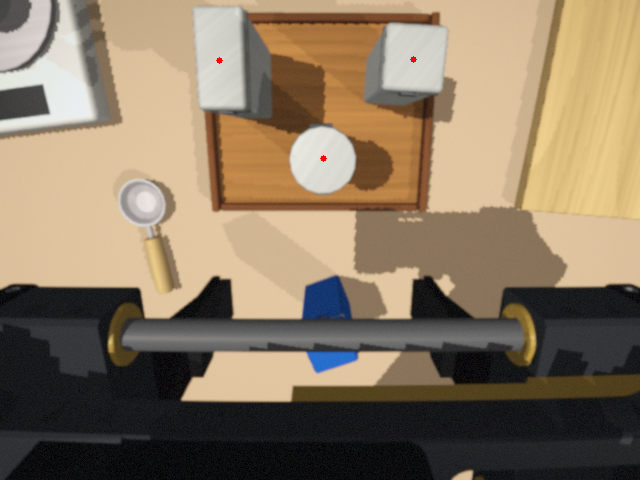

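The starting tops, reprojected into this view at (323,158), (219,60) and (413,59), land on the centres of the three replaced tins, all upright and within about 2 mm of where they stood. The small tin was already confirmed on the pan, so I'm handing in.

```bash
python3 -c "
from cell import r
print(r.job_done())"
```

```text
the job is handed in; nothing more can be done
None
```

The job is handed in at about 57 s of the 147 s allowed, with the small tin centred on the scale pan and the three tall tins back on the rack within about 2 mm of their starting places; the judge's verdict was not shown.

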